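# Lay out inlaid box lids on the finishing tray

### The job

Put the three loose box lids on the three empty white places of the finishing tray, so that all four lids lie flat in a neat two-by-two grid, each centred on its white place and square with the tray, dark walnut face up. One of the loose lids lies face down: turn it over in controlled turns, never letting a lid topple over. Leave the lid that is already on the tray and everything else on the bench where they are.

Things in the scene. Friction and masses are not known exactly. Their poses are not given: they have to be found in the camera images.
- tray: finishing tray with a green floor and a low wooden rim, 260 mm (x) x 210 mm (y), fixed to the bench; its floor is 6 mm and its rim 16 mm above the bench (rim 6 mm thick, along the edge). Origin at the centre of its underside, z up. On the floor four white painted rectangles, 96 mm (x) x 66 mm (y), flat, mark the places: two by two, 120 mm apart along the tray's x and 100 mm along its y
- place0 (a point): centre of the white rectangle in the tray's -x, +y (lid_d already lies on it); on the tray floor, axes as the tray's
- place1 (a point): centre of the white rectangle in the tray's +x, +y, empty at the start; on the tray floor, axes as the tray's
- place2 (a point): centre of the white rectangle in the tray's -x, -y, empty at the start; on the tray floor, axes as the tray's
- place3 (a point): centre of the white rectangle in the tray's +x, -y, empty at the start; on the tray floor, axes as the tray's
- lid_a: inlaid box lid, a solid block 90 mm long (x) x 60 mm wide (y) x 36 mm thick, about 0.13 kg; one 90 x 60 face is dark walnut with two thin pale stripes along x, all the rest is pale maple. It starts on the bench walnut face up; origin at the centre of the pale underside, z pointing to the walnut face (36 mm up)
- lid_a_face (a point): centre of that lid's walnut face; z points straight out of the face, x along the 90 mm length
- lid_b: inlaid box lid, a solid block 90 mm long (x) x 60 mm wide (y) x 36 mm thick, about 0.13 kg; one 90 x 60 face is dark walnut with two thin pale stripes along x, all the rest is pale maple. It starts on the bench walnut face up; origin at the centre of the pale underside, z pointing to the walnut face (36 mm up)
- lid_b_face (a point): centre of that lid's walnut face; z points straight out of the face, x along the 90 mm length
- lid_c: inlaid box lid, a solid block 90 mm long (x) x 60 mm wide (y) x 36 mm thick, about 0.13 kg; one 90 x 60 face is dark walnut with two thin pale stripes along x, all the rest is pale maple. It starts on the bench walnut face DOWN (pale side up); origin at the centre of the walnut face, z pointing from there into the block, so z is up at the start and must be down at the end
- lid_c_face (a point): centre of that lid's walnut face; z points straight out of the face, x along the 90 mm length
- lid_d: inlaid box lid, a solid block 90 mm long (x) x 60 mm wide (y) x 36 mm thick, about 0.13 kg; one 90 x 60 face is dark walnut with two thin pale stripes along x, all the rest is pale maple. It already lies on place0 of the tray, walnut face up; to be left there. Origin at the centre of the pale underside, z up
- lid_d_face (a point): centre of lid_d's walnut face; z points out of the face, x along the length
- mallet: wooden mallet, head 70 x 130 x 60 mm, round handle 28 mm thick and 170 mm long along +x, lying beyond the lids; origin under the head. Bystander
- chisel: chisel 240 mm long, dark wooden handle 27 mm thick, steel blade, lying between the robot and the lids along its x (blade to +x); origin on the bench at the ferrule, mid-length. Bystander
- tape: red and black tape measure, 75 x 40 x 70 mm high; origin at the centre of its underside. Bystander
- glue: yellow glue bottle, 64 mm across, 170 mm tall with its orange cap; origin at the centre of its underside. Bystander
- clamp: black and orange bar clamp lying flat, 220 mm long (x), jaws reaching 85 mm to +y, 26 mm high; origin on the bench under the middle of the bar. Bystander
- offcut: brown wooden offcut 150 x 60 x 30 mm high; origin at the centre of its underside. Bystander
- strip: red wooden strip 140 x 35 x 22 mm high; origin at the centre of its underside. Bystander
Not all that is in view belongs to the job. What is shaped like the lid_a but blue is not meant.

How it is judged:
At the end, for the whole second after the job is handed in: All four lids lie flat on the tray floor, at rest, walnut face up (within 4 degrees), each centred within 9 mm on a white place of its own and its length along the tray's x within 7 degrees (either way round) ((horizontal distance between lid_a_face and place0 below 0.009 m or horizontal distance between lid_a_face and place1 below 0.009 m or horizontal distance between lid_a_face and place2 below 0.009 m or horizontal distance between lid_a_face and place3 below 0.009 m) and angle between the x axis of each of lid_a_face, lid_b_face, lid_c_face, lid_d_face and the x axis of tray, either way round below 0.12 rad and angle between each of lid_a_face, lid_b_face, lid_c_face, lid_d_face's own z axis and vertical below 0.07 rad and z of lid_a_face in the frame of tray between 0.039 and 0.045 m and linear speed of each of lid_a, lid_b, lid_c, lid_d below 0.02 m/s and (horizontal distance between lid_b_face and place0 below 0.009 m or horizontal distance between lid_b_face and place1 below 0.009 m or horizontal distance between lid_b_face and place2 below 0.009 m or horizontal distance between lid_b_face and place3 below 0.009 m) and z of lid_b_face in the frame of tray between 0.039 and 0.045 m and (horizontal distance between lid_c_face and place0 below 0.009 m or horizontal distance between lid_c_face and place1 below 0.009 m or horizontal distance between lid_c_face and place2 below 0.009 m or horizontal distance between lid_c_face and place3 below 0.009 m) and z of lid_c_face in the frame of tray between 0.039 and 0.045 m and (horizontal distance between lid_d_face and place0 below 0.009 m or horizontal distance between lid_d_face and place1 below 0.009 m or horizontal distance between lid_d_face and place2 below 0.009 m or horizontal distance between lid_d_face and place3 below 0.009 m) and z of lid_d_face in the frame of tray between 0.039 and 0.045 m); the robot touches nothing.
It fails at once if a lid topples over (turns freely, out of the fingers, between standing and lying) ((contact force between lid_a and the fingers below 0.05 N and angular speed of lid_a above 4 rad/s and (angle between lid_a_face's own z axis and vertical between 0.25 and 1.25 rad or angle between lid_a_face's own z axis and vertical between 1.9 and 2.9 rad)) or (contact force between lid_b and the fingers below 0.05 N and angular speed of lid_b above 4 rad/s and (angle between lid_b_face's own z axis and vertical between 0.25 and 1.25 rad or angle between lid_b_face's own z axis and vertical between 1.9 and 2.9 rad)) or (contact force between lid_c and the fingers below 0.05 N and angular speed of lid_c above 4 rad/s and (angle between lid_c_face's own z axis and vertical between 0.25 and 1.25 rad or angle between lid_c_face's own z axis and vertical between 1.9 and 2.9 rad))).
It fails at once if the lid already on the tray is moved by more than 7 mm (distance of lid_d from where it was at the start of the episode above 0.007 m).
It fails at once if a tool or other bystander is moved by more than 20 mm (distance of any of mallet, chisel, tape, glue, clamp, offcut, strip from where it was at the start of the episode above 0.02 m).
It also fails if it takes over 72 s, if anything falls off the work surface, if the arm or the gripper's body presses on something with over 40 N, if the wrist force passes 120 N, or if a joint passes its speed limit or range.

### The arm

A 6-joint arm with a two-finger parallel gripper is mounted at the origin on the work surface. World frame = base frame: x ahead of the robot, y to its left, z up, the work surface at z = 0. Lengths are in m, angles in rad, forces in N, time in s.
With the tool pointing down it reaches from about 0.3 to 0.75 m from the base axis. Payload 8.5 kg.
Tool frame: the origin (TCP) lies midway between the tips of the shut fingers; the grasp point (between the pads) lies 19 mm behind it; z points along the fingers, y is the direction in which the jaws open and shut (so a half turn about z gives the same grasp; the last joint's range is limited). The gripper opens to 88 mm and grips with 3 to 60 N. Pads are 18 mm wide; open, the fingers measure 123 mm over their backs; the gripper's body (75 mm by 187 mm) begins 45 mm behind the grasp point.
Start: joints at [1.068, 0.381, 1.297, -0, 1.464, -0.215], TCP at [0.156, 0.527, 0.206] pointing down, gripper open.
Joint ranges: [-3.11, 3.11], [-0.89, 2.33], [0.22, 2.48], [-1.42, 4.56], [0.17, 2.85], [-2.88, 2.88]. Speed limits (rad/s): [2.39, 2.39, 3.14, 3.14, 3.14, 3.14].

### API

Orientations are given as a unit quaternion [x, y, z, w].
In Python, from plant import arm, cams, order gives the robot as it stands.
- The arm moves only by the tool drive_tool, never from a script. Its argument "deltas" is a list of rows, each a list of 4 numbers: the shift along the tool's x, y, z in cm, then the turn about the tool's z in rad. A call has 1 to 10 rows; each row is the pose to reach, as a shift and turn from the pose commanded when the call began, along the tool's axes at that moment; what a row does not reach only later rows make up. A row lasts 1/12 s, in which the tool goes at most 41.7 mm and 7.16 degrees, less where a joint would pass 70% of its speed; a pose out of reach is approached as far as the arm can. A call with a gripper value outside its range is refused whole. "jaw" is the finger opening in cm, from 0 to 8.81, set as the call begins (left out, the last holds). The fingers move at their own pace and stop on an object; "grip_force" is the grip in N (left out, the last holds). Time passes only in rows, so rows that repeat a pose let the fingers close. It gives the time, the measured TCP pose, the force and the opening at its end, in the units of the state.
- arm.get_obs(): the state, without advancing time (a new reading comes with each control period).
- cams.snapshot(name): name is "scene" or "top" or "wrist"; returns the picture (480x640x3 uint8, red, green, blue); there is no depth.
- cams.camera_model(name): a dict with "intrinsics" (3x3 intrinsics, pixels), "k1" (the pictures are not rectified: a ray, as slopes to the right and down, at radius r is drawn at 1 + k1 r^2 times it, then the intrinsics apply), "rvec" (rotation vector, rad) and "tvec" (3), from world to camera coordinates, as OpenCV has them. Camera axes: x right, y down, z forward; pixel columns grow to the right and rows downward; lengths in m; the calibration is good to about 2 mm. A picture is of the moment at which its call begins: read the wrist's pose just before it. camera_model takes no time and is no camera call; for the wrist camera it gives the pose at the moment of the call.
- order.close_job(): hands the job in, once; it reports no verdict.
The state is a dict: "time": time; "qpos": joint angles; "joint_velocities": joint speeds; "joint_torque": joint torques, N m; "position": TCP position; "tcp_rot": TCP orientation; "contact_force": force on the tool from outside, world axes, zero at the start; "wrist_torque": the same for the moment, N m; "gripper_width": opening from 0.0 (shut) to 1.0 (fully open).
Only numpy, scipy, OpenCV 4.12 (cv2) and the standard library are available. Lean on these libraries where they do the work, as an engineer would, in place of code of your own. Each camera call takes 0.05 s, during which the arm holds its last target.

## Working session

There is one attempt and no reset: what is moved stays moved. The work goes in short steps, Python scripts to look and compute and a tool call to move; the robot and the scene stay as the last step left them, time stands still between calls to the robot, and variables do not carry over. Pictures are saved under pics/ and viewed, and the job is handed in when it is done.

Besides the shell and the picture viewer there is one more tool, called after ">>>" as a command line: name --pt "numbers of a row" for each row, then --argument value for the rest. drive_tool: Moves the arm, as the interface text tells. Its arguments: {"type":"object","properties":{"deltas":{"type":"array","items":{"type":"array","items":{"type":"number"}}},"jaw":{"type":"number"},"grip_force":{"type":"number"}},"required":["deltas"]}

```bash
ls; mkdir -p pics
python3 - <<'E'
from plant import arm,cams,order
import cv2
print(arm.get_obs())
for n in ("top","scene"):
    im=cams.snapshot(n); cv2.imwrite(f"pics/{n}0.png",im[:,:,::-1])
    print(cams.camera_model(n))
E
```

```text
pics
{'time': 0.0, 'qpos': array([ 1.06770969e+00,  3.81144646e-01,  1.29828158e+00, -2.76056635e-05,
        1.46363115e+00, -2.15329309e-01]), 'joint_velocities': array([ 0.00027077,  0.00174685, -0.00110173, -0.00103164, -0.00085993,
        0.00104722]), 'joint_torque': array([-6.54933538e-04, -4.37935102e+01, -2.24559671e+01,  7.12912716e-02,
        3.51123163e-02, -8.25599523e-05]), 'position': array([0.15594274, 0.52706194, 0.20535837]), 'tcp_rot': array([ 1.43381262e-01,  9.89667256e-01, -6.90442081e-04, -2.44602118e-04]), 'contact_force': array([ 0.05598226, -0.16316307, -0.3665132 ]), 'wrist_torque': array([ 0.00172887,  0.02225832, -0.01230442]), 'gripper_width': 1.0021854974763327}
{'intrinsics': array([[622.93514967,   0.        , 328.06904948],
       [  0.        , 622.93514967, 247.2399657 ],
       [  0.        ,   0.        ,   1.        ]]), 'k1': -0.00633045282915448, 'rvec': array([ 2.16010081, -2.16266306,  0.11403251]), 'tvec': array([-0.00450686,  0.50201055,  1.70774174])}
{'intrinsics': array([[464.65139329,   0.        , 321.66426984],
       [  0.        , 464.65139329, 236.70013087],
       [  0.        ,   0.        ,   1.        ]]), 'k1': -0.0323053862803678, 'rvec': array([ 2.01317232,  1.74878608, -0.51160956]), 'tvec': array([-0.06735039, -0.39830785,  1.71108968])}
```

View pics/top0.png

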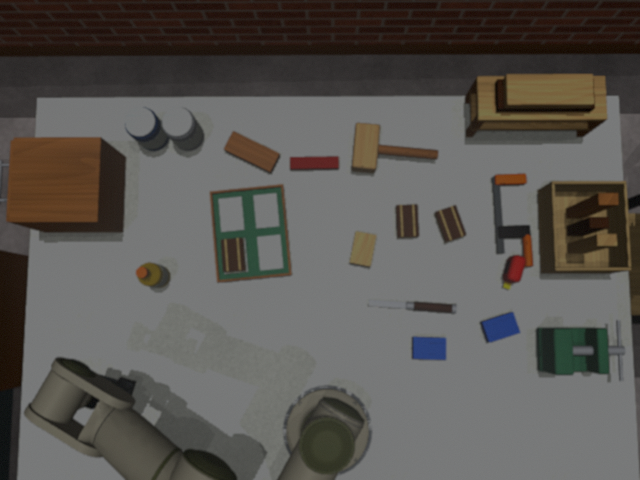

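View pics/scene0.png

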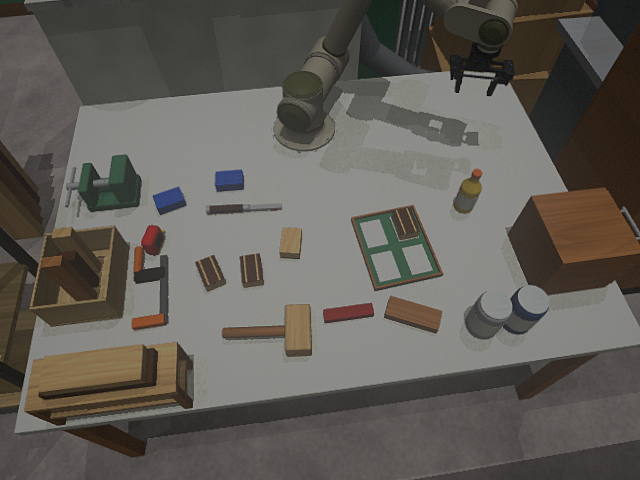

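Top view: walnut lids at (407,221) and (450,224), a pale lid face down at (363,249), and the tray at (251,233) with lid_d at (233,254). The blue blocks at (429,348) and (500,327) are decoys. I'll enlarge the area to confirm.

```bash
cat > h.py <<'E'
import numpy as np, cv2
from plant import arm,cams,order
def ray(m,uv):
    K=np.array(m["intrinsics"]);p=(np.array(uv,float).reshape(-1,2)-K[:2,2])/[K[0,0],K[1,1]]
    q=p.copy()
    for _ in range(10): q=p/(1+m["k1"]*(q**2).sum(1,keepdims=True))
    R=cv2.Rodrigues(np.array(m["rvec"]))[0]; c=-R.T@np.array(m["tvec"])
    return c,(np.c_[q,np.ones(len(q))]@R)
def p2w(m,uv,z):
    c,d=ray(m,uv); return c+d*((z-c[2])/d[:,2])[:,None]
def w2p(m,P):
    P=np.array(P,float).reshape(-1,3);R=cv2.Rodrigues(np.array(m["rvec"]))[0];q=P@R.T+np.array(m["tvec"]);q=q[:,:2]/q[:,2:]
    q=q*(1+m["k1"]*(q**2).sum(1,keepdims=True));K=np.array(m["intrinsics"]);return q*[K[0,0],K[1,1]]+K[:2,2]
def yaw(o=None):
    from scipy.spatial.transform import Rotation as Ro
    o=o or arm.get_obs();R=Ro.from_quat(o["tcp_rot"]).as_matrix();return R
E
python3 - <<'E'
from h import *
im=cv2.imread("pics/top0.png")
m=cams.camera_model("top")
cv2.imwrite("pics/crop0.png",cv2.resize(im[180:300,200:480],None,fx=2.8,fy=2.8,interpolation=cv2.INTER_CUBIC))
hsv=cv2.cvtColor(im,cv2.COLOR_BGR2HSV)
for n,uv in dict(d=(233,254),p=(363,249),w1=(407,221),w2=(450,224)).items(): print(n,hsv[uv[1],uv[0]],p2w(m,uv,.036))
print(p2w(m,[(251,233)],.006), [hsv[r,c] for r,c in [(212,231),(150,270),(270,420),(232,250)]])
E
```

```text
d [12 96 53] [[0.48264345 0.25848495 0.036     ]]
p [ 20 101 119] [[ 0.49604953 -0.10195906  0.036     ]]
w1 [ 7 79 55] [[ 0.57429409 -0.22500748  0.036     ]]
w2 [11 96 53] [[ 0.56565408 -0.34446439  0.036     ]]
[[0.54535729 0.21320445 0.006     ]] [array([ 90,   2, 120], dtype=uint8), array([ 13, 127,  94], dtype=uint8), array([ 90,   4, 121], dtype=uint8), array([72, 96, 74], dtype=uint8)]
```

View pics/crop0.png

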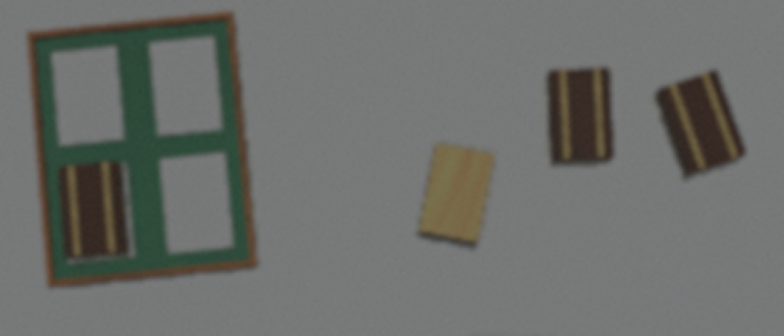

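Confirmed: the blue blocks are far off at y<-0.28 and x≈0.2. The pale lid at crop (455,195) is lid_c. Walnut lids a and b are at crop (580,115) and (700,125). Next I fit box silhouettes for the poses.

```bash
cat > fit.py <<'E'
from h import *
from scipy.optimize import minimize
def corners(x,y,t,L,W,z0,z1):
    c,s=np.cos(t),np.sin(t)
    return [(x+c*a-s*b,y+s*a+c*b,z) for a in(-L/2,L/2) for b in(-W/2,W/2) for z in(z0,z1)]
S=4
def sil(m,P,box):
    uv=(w2p(m,P)-box[:2]+.5)*S
    h=cv2.convexHull(uv.astype(np.float32))
    M=np.zeros(((box[3]-box[1])*S,(box[2]-box[0])*S),np.uint8)
    cv2.fillConvexPoly(M,np.round(h*16).astype(np.int32),255,shift=4)
    return cv2.resize(M,None,fx=1/S,fy=1/S,interpolation=cv2.INTER_AREA)/255.
def satmask(im,lo,hi):
    s=cv2.cvtColor(im,cv2.COLOR_BGR2HSV)[...,1].astype(float); return np.clip((s-lo)/(hi-lo),0,1)
def fit(views,g,L,W,z0,z1,lo=15,hi=75,mar=12):
    dat=[]
    for m,im in views:
        uv=w2p(m,corners(*g,L,W,z0,z1)); b=np.r_[np.floor(uv.min(0))-mar,np.ceil(uv.max(0))+mar].astype(int)
        b=np.r_[np.maximum(b[:2],0),np.minimum(b[2:],[640,480])]
        M=satmask(im,lo,hi)[b[1]:b[3],b[0]:b[2]]; dat.append((m,M,b))
    f=lambda p: sum(np.abs(sil(m,corners(*p,L,W,z0,z1),b)-M).sum()/M.sum() for m,M,b in dat)
    best=None
    for dt in(-.15,0,.15):
        p=np.array(g)+[0,0,dt]
        r=minimize(f,p,method="Nelder-Mead",options=dict(initial_simplex=[p,p+[.006,0,0],p+[0,.006,0],p+[0,0,.1]],xatol=1e-4,fatol=1e-4))
        if best is None or r.fun<best.fun: best=r
    return best.x,best.fun
E
python3 - <<'E'
from fit import *
T=(cams.camera_model("top"),cv2.imread("pics/top0.png"));Sc=(cams.camera_model("scene"),cv2.imread("pics/scene0.png"))
for n,g,(L,W,z0,z1) in [("c",(.496,-.102,-.17),(.09,.06,0,.036)),("a",(.574,-.225,0.03),(.09,.06,0,.036)),("b",(.566,-.344,.35),(.09,.06,0,.036)),("tray",(.545,.213,.08),(.26,.21,0,.016))]:
    for v,nm in (([T],"top"),([Sc],"scene"),([T,Sc],"both")):
        # tray has low-sat white inside: fill
        if n=="tray":
            v=[(m,i.copy()) for m,i in v]
            for m,i in v:
                uv=w2p(m,corners(*g,.2,.15,.006,.006)); cv2.fillConvexPoly(i,cv2.convexHull(uv.astype(np.float32)).astype(np.int32),(0,200,0))
        p,e=fit(v,g,L,W,z0,z1); print(n,nm,np.round(p,4),round(e,3))
E
```

```text
c top [ 0.4991 -0.1008 -0.2008] 0.039
c scene [ 0.4951 -0.0983 -0.1787] 0.079
c both [ 0.4973 -0.0998 -0.1993] 0.168
a top [ 0.5785 -0.2259 -0.0186] 0.175
a scene [ 0.5746 -0.2237  0.0534] 0.256
a both [ 0.5761 -0.2238  0.0462] 0.449
b top [ 0.5685 -0.3456  0.3331] 0.174
b scene [ 0.5666 -0.345   0.33  ] 0.255
b both [ 0.5678 -0.3447  0.3377] 0.44
tray top [0.5464 0.2159 0.0987] 0.108
tray scene [0.5435 0.2191 0.0951] 0.146
tray both [0.5454 0.2173 0.1007] 0.283
```

```bash
cat > plan.py <<'E'
from h import *
import sys
def plan(x,y,z,t,ref=None):
    """t: angle of lid x axis (mod pi). prints tool-frame deltas cm, turn"""
    o=arm.get_obs();R=yaw(o);p=o["position"]
    d=R.T@(np.array([x,y,z])-p)*100
    a=np.arctan2(R[1,0],R[0,0]); dt=(t-a+np.pi/2)%np.pi-np.pi/2  # world turn
    # tool z is down: turn about tool z = -world
    print("t",round(o["time"],2),"pos",np.round(p,4),"xang",round(a,3),"tilt",np.round(R[2],3),"q6",round(o["qpos"][5],2),"F",np.round(o["contact_force"],1),"w",round(o["gripper_width"],3))
    print("deltas cm",np.round(d,2),"turn",round(-dt,3))
if __name__=="__main__": plan(*map(float,sys.argv[1:5]))
E
python3 plan.py .576 -.2245 .2 .046
```

```text
t 0.1 pos [0.156  0.5271 0.2054] xang 2.854 tilt [ 0.    -0.001 -1.   ] q6 -0.22 F [-0.8 -0.8 -0.1] w 1.003
deltas cm [-61.61 -60.15   0.6 ] turn -0.334
```

>>> drive_tool --pt "-61.6 -60.1 0.5 -0.33" --pt "-61.6 -60.1 0.5 -0.33" --pt "-61.6 -60.1 0.5 -0.33" --pt "-61.6 -60.1 0.5 -0.33" --pt "-61.6 -60.1 0.5 -0.33" --pt "-61.6 -60.1 0.5 -0.33" --pt "-61.6 -60.1 0.5 -0.33" --pt "-61.6 -60.1 0.5 -0.33" --pt "-61.6 -60.1 0.5 -0.33" --pt "-61.6 -60.1 0.5 -0.33" --jaw 8.8

```text
time: 0.93
position: [0.3571, 0.1669, 0.2036]
tcp_rot: [-0.021, 1.0, 0.0, -0.0]
contact_force: [1.1, 1.0, 0.8]
gripper_width: 1.004
```

```bash
python3 plan.py .576 -.2245 .2 .046
```

```text
t 0.93 pos [0.3571 0.1669 0.2036] xang -3.099 tilt [ 0.  0. -1.] q6 -1.48 F [1.1 1.  0.8] w 1.004
deltas cm [-20.21 -40.03   0.36] turn -0.004
```

>>> drive_tool --pt "-20.2 -40.0 0.4 0" --pt "-20.2 -40.0 0.4 0" --pt "-20.2 -40.0 0.4 0" --pt "-20.2 -40.0 0.4 0" --pt "-20.2 -40.0 0.4 0" --pt "-20.2 -40.0 0.4 0" --pt "-20.2 -40.0 0.4 0" --pt "-20.2 -40.0 0.4 0" --pt "-20.2 -40.0 0.4 0" --pt "-20.2 -40.0 0.4 0"

```text
time: 1.77
position: [0.5606, -0.1968, 0.1995]
tcp_rot: [-0.021, 1.0, 0.0, -0.0]
contact_force: [1.0, 0.8, -0.2]
gripper_width: 1.002
```

Run:
```python
from h import *
from plan import plan
plan(.576,-.2245,.2,.046)
m=cams.camera_model("wrist"); im=cams.snapshot("wrist"); cv2.imwrite("pics/w1.png",im[:,:,::-1]); print(m)
np.save("w1.npy",m,allow_pickle=True)
```

```text
t 1.77 pos [ 0.5606 -0.1968  0.1995] xang -3.1 tilt [ 0.001  0.    -1.   ] q6 -2.15 F [ 1.   0.8 -0.2] w 1.002
deltas cm [-1.42 -2.83 -0.06] turn -0.004
{'intrinsics': array([[349.75136927,   0.        , 323.16968903],
       [  0.        , 349.75136927, 241.5541235 ],
       [  0.        ,   0.        ,   1.        ]]), 'k1': -0.05722041187864576, 'rvec': array([-2.00932451, -2.09874657, -0.33194139]), 'tvec': array([ 0.22063358, -0.5653967 ,  0.21282669])}
```

View pics/w1.png

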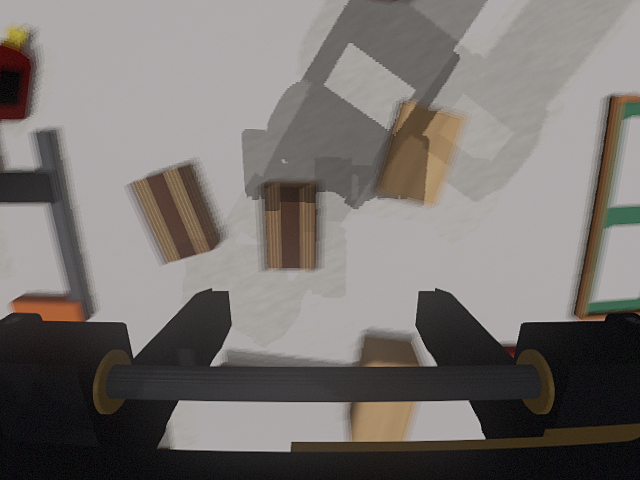

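>>> drive_tool --pt "-1.4 -2.8 0 0" --pt "-1.4 -2.8 0 0" --pt "-1.4 -2.8 0 0" --pt "-1.4 -2.8 0 0"

```text
time: 2.15
position: [0.5749, -0.2215, 0.1996]
tcp_rot: [-0.021, 1.0, 0.0, -0.0]
contact_force: [-0.3, -1.4, -0.1]
gripper_width: 0.998
```

Run:
```python
from fit import *
from plan import plan
plan(.576,-.2245,.2,.046)
m=cams.camera_model("wrist"); im=cams.snapshot("wrist")[:,:,::-1].copy(); cv2.imwrite("pics/w2.png",im); np.save("w2.npy",m,allow_pickle=True)
for n,g in [("c",(.497,-.1,-.2)),("a",(.576,-.224,0.046)),("b",(.5675,-.3447,.337))]:
    print(n,fit([(m,im)],g,.09,.06,0,.036,25,75))
```

```text
t 2.15 pos [ 0.5749 -0.2215  0.1996] xang -3.099 tilt [ 0.001  0.001 -1.   ] q6 -2.17 F [-0.3 -1.4 -0.1] w 0.998
deltas cm [-0.09 -0.3  -0.04] turn -0.004
c (array([ 0.49893036, -0.09977905, -0.19704755]), np.float64(0.03518386547191205))
a (array([ 0.57770852, -0.22432506,  0.02836718]), np.float64(0.04309358123339489))
b (array([ 0.56974117, -0.34468361,  0.32568576]), np.float64(0.046122531507457196))
```

View pics/w2.png

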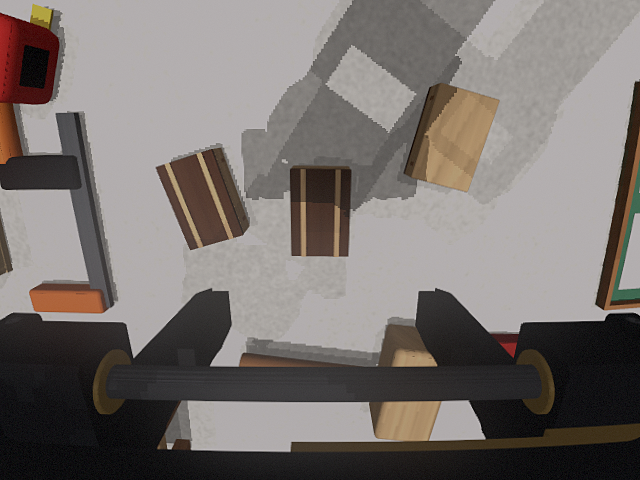

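```bash
python3 plan.py .5777 -.2243 .06 .028
```

```text
t 2.2 pos [ 0.5749 -0.2212  0.1999] xang -3.099 tilt [ 0.  0. -1.] q6 -2.17 F [ 0.1 -0.1 -0.1] w 0.998
deltas cm [-0.27 -0.33 13.99] turn 0.015
```

>>> drive_tool --pt "-0.3 -0.3 4 0.015" --pt "-0.3 -0.3 8 0.015" --pt "-0.3 -0.3 12 0.015" --pt "-0.3 -0.3 15 0.015" --pt "-0.3 -0.3 17 0.015" --pt "-0.3 -0.3 18.6 0.015" --pt "-0.3 -0.3 18.6 0.015"

```text
time: 2.78
position: [0.5767, -0.2231, 0.0112]
tcp_rot: [-0.014, 1.0, 0.002, -0.002]
contact_force: [-0.0, 1.1, -0.6]
gripper_width: 0.997
```

```bash
python3 plan.py .5777 -.2243 .013 .028
```

```text
t 2.78 pos [ 0.5767 -0.2231  0.0112] xang -3.113 tilt [ 0.005  0.003 -1.   ] q6 -2.16 F [-0.   1.1 -0.6] w 0.997
deltas cm [-0.09 -0.13 -0.18] turn 0.0
```

Close on it, then lift.

>>> drive_tool --pt "0 -0.1 0 0" --pt "0 -0.1 0 0" --pt "0 -0.1 0 0" --pt "0 -0.1 0 0" --pt "0 -0.1 0 0" --jaw 5.5 --grip_force 30

```text
time: 3.2
position: [0.5787, -0.2262, 0.0148]
tcp_rot: [-0.014, 1.0, -0.0, 0.001]
contact_force: [0.1, 0.0, -0.3]
gripper_width: 0.642
```

```bash
python3 plan.py .5777 -.2243 .013 .028
```

```text
t 3.2 pos [ 0.5787 -0.2262  0.0148] xang -3.114 tilt [-0.001 -0.001 -1.   ] q6 -2.16 F [ 0.1  0.  -0.3] w 0.642
deltas cm [0.1  0.19 0.18] turn -0.001
```

>>> drive_tool --pt "0 0 0 0" --pt "0 0 0 0"

```text
time: 3.37
position: [0.5785, -0.2261, 0.0142]
tcp_rot: [-0.014, 1.0, -0.0, 0.0]
contact_force: [0.3, -0.9, 0.3]
gripper_width: 0.624
```

```bash
python3 plan.py .538 .202 .1 .1
python3 - <<'E'
from h import *
cv2.imwrite("pics/w3.png",cams.snapshot("wrist")[:,:,::-1])
E
```

```text
t 3.37 pos [ 0.5785 -0.2261  0.0142] xang -3.114 tilt [-0. -0. -1.] q6 -2.16 F [ 0.3 -0.9  0.3] w 0.624
deltas cm [ 2.88 42.9  -8.59] turn -0.073
```

View pics/w3.png

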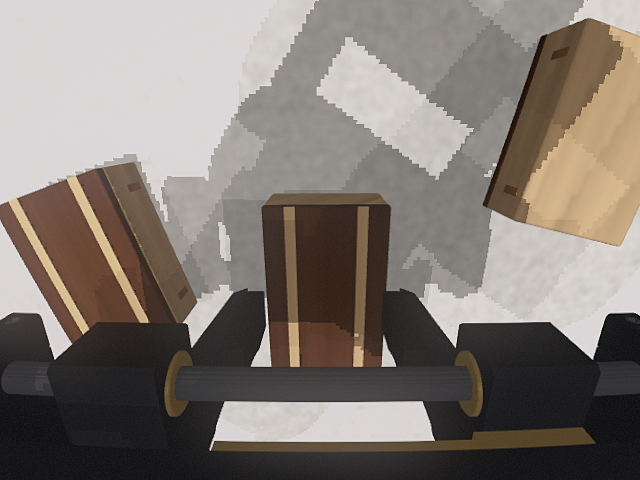

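>>> drive_tool --pt "0 0 0 0" --pt "0 0 0 0" --pt "0 0 0 0" --jaw 4.0

```text
time: 3.67
position: [0.5784, -0.2261, 0.0138]
tcp_rot: [-0.014, 1.0, 0.0, -0.0]
contact_force: [-0.8, 0.5, 0.3]
gripper_width: 0.456
```

Run:
```python
from h import *
m=cams.camera_model("wrist");im=cams.snapshot("wrist")[:,:,::-1].copy()
o=arm.get_obs();R=yaw(o);p=o["position"];w=o["gripper_width"]*.088/2
print(w, w2p(m,[p,p+R[:,1]*w,p-R[:,1]*w]))
for q in w2p(m,[p,p+R[:,1]*w,p-R[:,1]*w]): cv2.circle(im,tuple(np.int32(q)),4,(0,255,0),1)
cv2.imwrite("pics/w4.png",im)
s=cams.snapshot("scene")[:,:,::-1]; cv2.imwrite("pics/s4.png",cv2.resize(s[190:340,150:400],None,fx=3,fy=3))
```

```text
0.020120102914721997 [[322.38090148 278.94666313]
 [358.66833357 278.99297701]
 [286.09940433 278.85415451]]
```

View pics/w4.png

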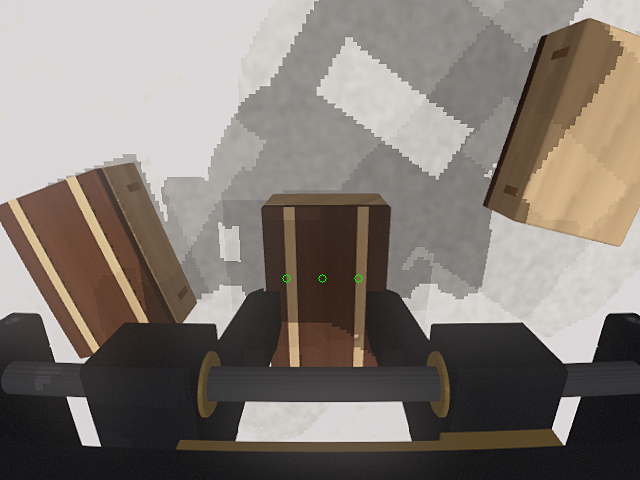

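View pics/s4.png

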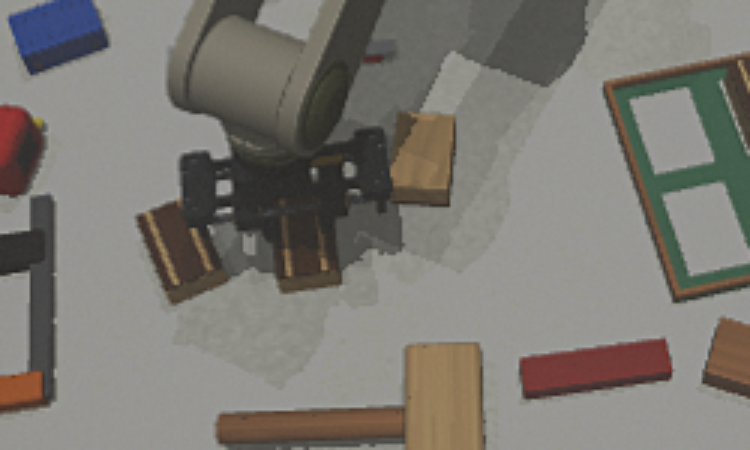

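>>> drive_tool --pt "0 0 -0.5 0" --pt "0 0 -1 0" --pt "0 0 -2 0" --pt "0 0 -3 0" --pt "0 0 -3 0"

```text
time: 4.18
position: [0.5796, -0.2267, 0.0467]
tcp_rot: [-0.014, 1.0, -0.001, 0.002]
contact_force: [0.7, -0.0, 0.5]
gripper_width: 0.455
```

Run:
```python
from h import *
im=cams.snapshot("wrist")[:,:,::-1].copy()
cv2.imwrite("pics/w5.png",im)
s=cams.snapshot("scene")[:,:,::-1]; cv2.imwrite("pics/s5.png",cv2.resize(s[190:340,150:400],None,fx=3,fy=3))
```

```text
(no output)
```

View pics/w5.png

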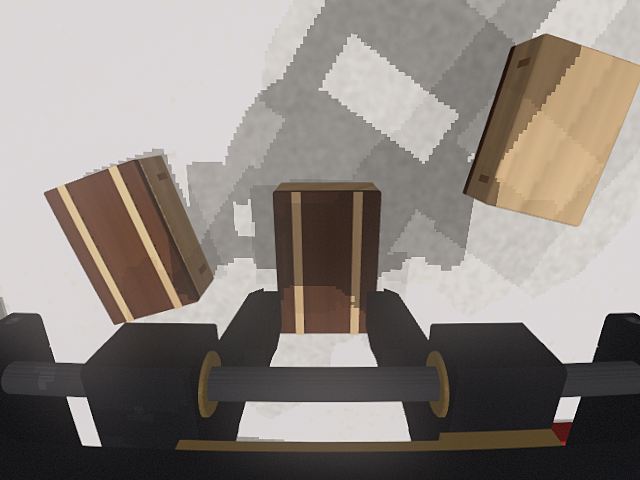

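View pics/s5.png

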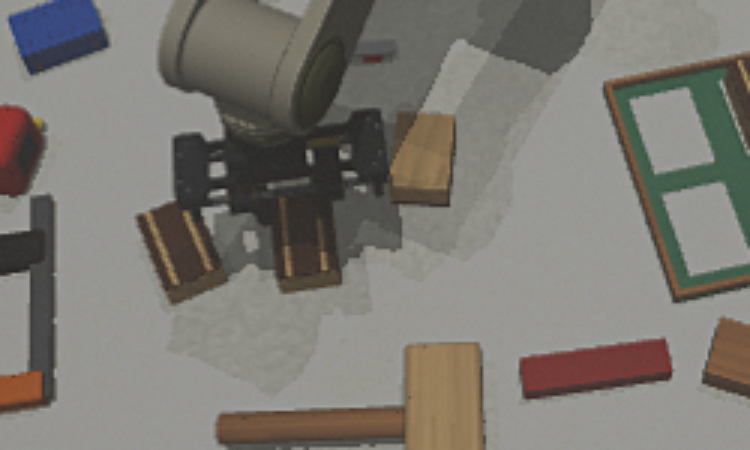

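Run:
```python
from h import *
m=cams.camera_model("wrist")
o=arm.get_obs();R=yaw(o);p=o["position"]
Rc=cv2.Rodrigues(m["rvec"])[0]
print("tool axes in cam",np.round(Rc@R,3), "tcp in cam",Rc@p+m["tvec"])
for s in (0,.01,.02,.03,.04):
  for w in (.088,.04): print(s,w,np.round(w2p(m,[p-R[:,2]*s+R[:,1]*w/2,p-R[:,2]*s-R[:,1]*w/2, p-R[:,2]*s-R[:,1]*w/2+R[:,0]*.009]).ravel()))
im=cv2.imread("pics/w1.png");cv2.imwrite("pics/c1.png",cv2.resize(im[260:480,:],None,fx=1.25,fy=1.25))
im=cv2.imread("pics/w5.png");cv2.imwrite("pics/c5.png",cv2.resize(im[260:460,180:460],None,fx=2.8,fy=2.8))
```

```text
tool axes in cam [[ 0.002  1.     0.001]
 [-0.951  0.002 -0.31 ]
 [-0.31  -0.     0.951]] tcp in cam [-0.00043189  0.02074358  0.19368329]
0 0.088 [402. 279. 243. 279. 242. 264.]
0 0.04 [358. 279. 286. 279. 286. 264.]
0.01 0.088 [406. 287. 239. 286. 238. 271.]
0.01 0.04 [360. 287. 284. 287. 284. 271.]
0.02 0.088 [410. 295. 235. 295. 233. 279.]
0.02 0.04 [362. 295. 282. 295. 282. 279.]
0.03 0.088 [415. 305. 230. 305. 228. 287.]
0.03 0.04 [364. 305. 280. 305. 279. 288.]
0.04 0.088 [420. 316. 224. 315. 222. 297.]
0.04 0.04 [367. 316. 277. 316. 276. 298.]
```

View pics/c5.png

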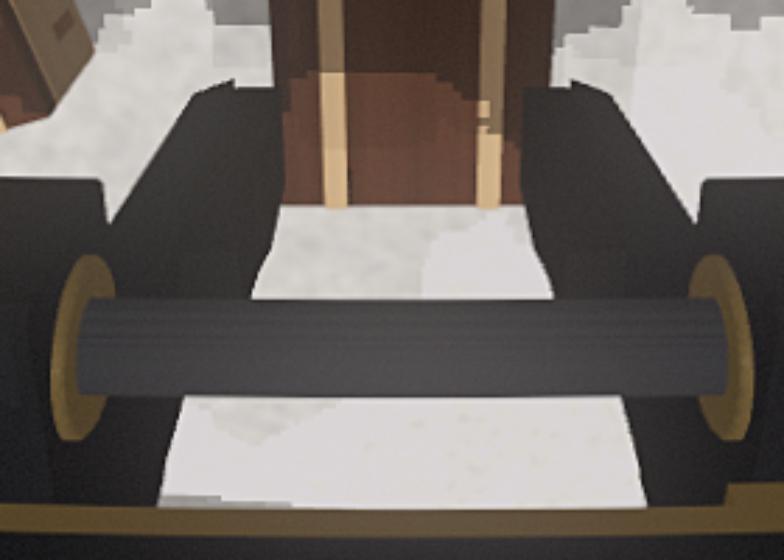

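The fingers closed above the lid: in the wrist view their visible tips sit about 30 mm behind the nominal TCP. I'll open, go lower with care, and watch the force.

>>> drive_tool --pt "0 0 0 0" --pt "0 0.1 0 0" --pt "0.1 0.1 1 0" --pt "0.1 0.1 2 0" --pt "0.1 0.1 3 0" --pt "0.1 0.1 4 0" --pt "0.1 0.1 4.7 0" --pt "0.1 0.1 4.7 0" --jaw 8.8

```text
time: 4.95
position: [0.5766, -0.2246, -0.0053]
tcp_rot: [-0.014, 1.0, 0.001, -0.001]
contact_force: [0.0, 0.7, -0.3]
gripper_width: 0.996
```

```bash
python3 plan.py .5777 -.2243 0 .028
python3 - <<'E'
from h import *
im=cams.snapshot("wrist")[:,:,::-1].copy()
cv2.imwrite("pics/w6.png",im)
E
```

```text
t 4.95 pos [ 0.5766 -0.2246 -0.0053] xang -3.114 tilt [ 0.003  0.002 -1.   ] q6 -2.16 F [ 0.   0.7 -0.3] w 0.996
deltas cm [-0.11  0.03 -0.53] turn -0.001
```

View pics/w6.png

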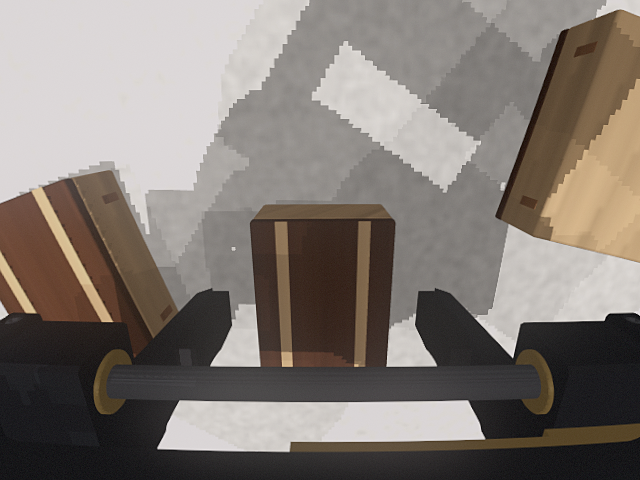

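>>> drive_tool --pt "-0.1 0 0.3 0" --pt "-0.1 0 0.6 0" --pt "-0.1 0 0.6 0" --pt "-0.1 0 0.6 0" --pt "-0.1 0 0.6 0" --pt "-0.1 0 0.6 0" --pt "-0.1 0 0.6 0" --jaw 5.0

```text
time: 5.58
position: [0.5785, -0.2251, -0.0089]
tcp_rot: [-0.014, 1.0, -0.0, 0.0]
contact_force: [-0.2, 0.7, 0.6]
gripper_width: 0.677
```

```bash
python3 plan.py .5777 -.2243 0 .028
python3 - <<'E'
from h import *
im=cams.snapshot("wrist")[:,:,::-1].copy()
cv2.imwrite("pics/w7.png",im)
E
```

```text
t 5.58 pos [ 0.5785 -0.2251 -0.0089] xang -3.114 tilt [-0. -0. -1.] q6 -2.16 F [-0.2  0.7  0.6] w 0.677
deltas cm [ 0.08  0.08 -0.89] turn -0.001
```

View pics/w7.png

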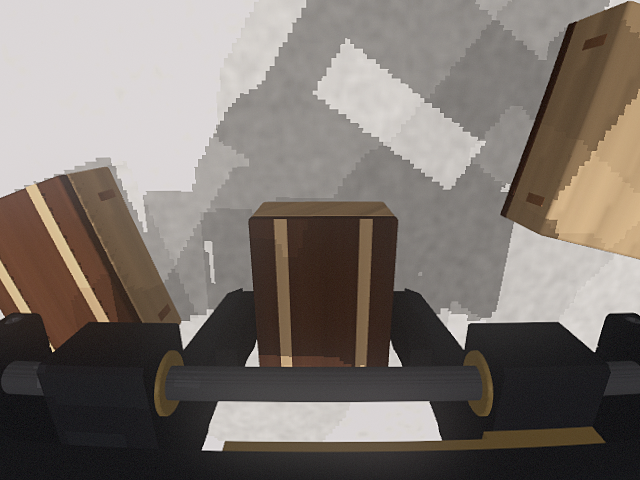

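>>> drive_tool --pt "0 0 -1 0" --pt "0 0 -3 0" --pt "0 0 -6 0" --pt "0 0 -9 0" --pt "0 0 -12 0" --pt "0 4 -15 0" --pt "0 8 -15 0" --pt "0 12 -15 0"

```text
time: 6.3
position: [0.5756, -0.1082, 0.1436]
tcp_rot: [-0.013, 1.0, -0.001, 0.002]
contact_force: [0.7, 0.6, -2.0]
gripper_width: 0.678
```

```bash
python3 plan.py .5465 .167 .14 .098
python3 - <<'E'
from h import *
s=cams.snapshot("scene")[:,:,::-1]; cv2.imwrite("pics/s7.png",s)
E
```

```text
t 6.3 pos [ 0.5756 -0.1082  0.1436] xang -3.116 tilt [-0.004 -0.002 -1.   ] q6 -1.98 F [ 0.7  0.6 -2. ] w 0.678
deltas cm [ 2.22 27.59  0.3 ] turn -0.073
```

View pics/s7.png

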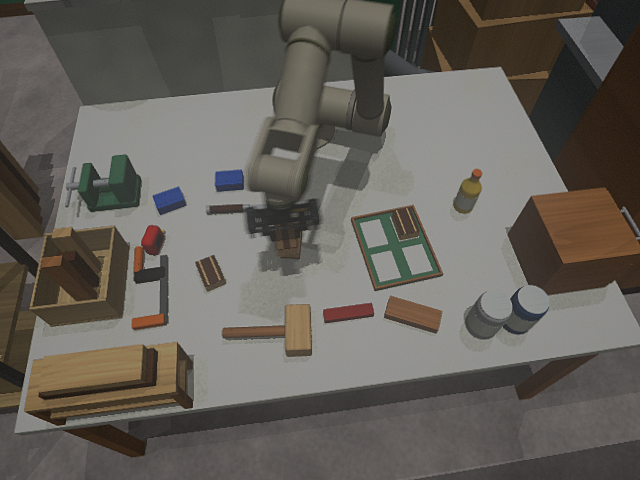

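```bash
python3 plan.py .6111 .1731 .14 .098
```

```text
t 6.35 pos [ 0.5745 -0.1003  0.1428] xang -3.111 tilt [-0.001  0.003 -1.   ] q6 -1.98 F [-0.7  6.6 -2.4] w 0.678
deltas cm [-4.5  27.21  0.36] turn -0.067
```

>>> drive_tool --pt "-0.6 3.5 0.3 -0.07" --pt "-1.2 7 0.3 -0.07" --pt "-1.8 10.5 0.3 -0.07" --pt "-2.4 14 0.3 -0.07" --pt "-3.0 17.5 0.3 -0.07" --pt "-3.6 21 0.3 -0.07" --pt "-4.2 24.5 0.3 -0.07" --pt "-4.4 26.5 0.3 -0.07" --pt "-4.5 27.2 0.3 -0.07" --pt "-4.5 27.2 0.3 -0.07"

```text
time: 7.18
position: [0.6126, 0.1658, 0.138]
tcp_rot: [-0.05, 0.999, -0.0, -0.0]
contact_force: [0.5, -1.2, -1.0]
gripper_width: 0.678
```

>>> drive_tool --pt "0 0 0 0" --pt "0 0 0 0"

```text
time: 7.35
position: [0.6129, 0.163, 0.138]
tcp_rot: [-0.048, 0.999, -0.0, -0.0]
contact_force: [-0.3, -0.0, -1.2]
gripper_width: 0.675
```

Run:
```python
from h import *
from plan import plan
plan(.6111,.1731,.14,.098)
m=cams.camera_model("wrist");im=cams.snapshot("wrist")[:,:,::-1].copy()
cv2.imwrite("pics/w8.png",im);np.save("w8.npy",m,allow_pickle=True)
```

```text
t 7.35 pos [0.6129 0.163  0.138 ] xang -3.046 tilt [ 0. -0. -1.] q6 -1.59 F [-0.3 -0.  -1.2] w 0.675
deltas cm [ 0.08  1.02 -0.2 ] turn -0.002
```

View pics/w8.png

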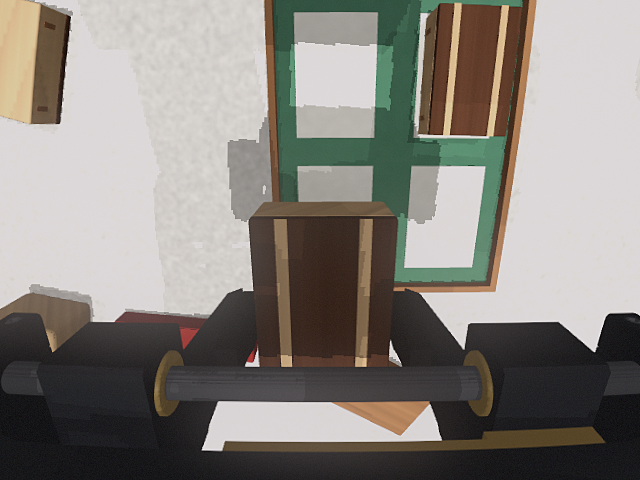

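Run:
```python
from h import *
from scipy.optimize import least_squares
m=np.load("w8.npy",allow_pickle=True).item()
im=cv2.imread("pics/w8.png");g=cv2.cvtColor(im,cv2.COLOR_BGR2GRAY)
c=np.array([[295,13],[378,13],[375,138],[296,137],[486,167],[473,268],[404,267],[411,166]],np.float32)
c2=cv2.cornerSubPix(g,c.reshape(-1,1,2).copy(),(4,4),(-1,-1),(3,30,.01)).reshape(-1,2); print(np.round(c2-c,1).tolist())
# image up=-x, right=+y
loc=[]
for cx,cy,s in ((-.06,-.05,[(-1,-1),(-1,1),(1,1),(1,-1)]),(.06,.05,[(-1,1),(1,1),(1,-1),(-1,-1)])):
    loc+=[(cx+a*.048,cy+b*.033) for a,b in s]
loc=np.array(loc)
for C in(c,c2):
  W=p2w(m,C,.006)[:,:2]
  def f(p):
    R=np.array([[np.cos(p[2]),-np.sin(p[2])],[np.sin(p[2]),np.cos(p[2])]]);return (loc@R.T+p[:2]-W).ravel()
  r=least_squares(f,[.5465,.217,.098],loss="soft_l1",f_scale=.002);print(np.round(r.x,4),np.round(f(r.x)*1000,1))
  p=r.x;R=np.array([[np.cos(p[2]),-np.sin(p[2])],[np.sin(p[2]),np.cos(p[2])]])
  for n,l in (("1",(.06,.05)),("2",(-.06,-.05)),("3",(.06,-.05))): print(n,np.round(R@l+p[:2],4))
# held lid pose
from fit import *
o=arm.get_obs();x,y,z=o["position"]
zb=z+.009
mm=dict(m)
im2=im.copy()
uv=p2w(m,[(249,217),(398,217)],zb+.036);print("lid near-end corners",uv, "tcp",x,y)
```

```text
[[-1.600000023841858, -1.0], [-0.5, -1.100000023841858], [-1.399999976158142, -0.800000011920929], [0.4000000059604645, 0.5], [-1.0, -1.100000023841858], [-1.600000023841858, -1.100000023841858], [-0.30000001192092896, 0.30000001192092896], [-0.0, -0.4000000059604645]]
[0.5471 0.2176 0.0993] [-0.5 -0.5 -0.5  0.3 -0.2 -0.7  0.5  0.8 -0.2 -0.2 -0.2 -0.9  1.   0.5
  0.1  0.8]
1 [0.6018 0.2733]
2 [0.4923 0.1619]
3 [0.6117 0.1738]
[0.5466 0.2169 0.1005] [-0.2 -0.1 -0.2 -0.1 -0.1 -0.2 -0.1 -0.4  0.1  0.1  0.3  0.4  0.2  0.1
  0.   0.1]
1 [0.6013 0.2726]
2 [0.492  0.1611]
3 [0.6113 0.1732]
lid near-end corners [[0.56934696 0.12999959 0.18303421]
 [0.56365491 0.18802495 0.18303421]] tcp 0.6129225036651368 0.1629039593560714
```

```bash
python3 plan.py .6129 .1728 -.003 .1005
```

```text
t 7.4 pos [0.6129 0.1629 0.138 ] xang -3.046 tilt [ 0. -0. -1.] q6 -1.59 F [-0.1  1.1 -1.9] w 0.677
deltas cm [-0.09  0.99 14.1 ] turn -0.005
```

>>> drive_tool --pt "-0.1 1 2 -0.005" --pt "-0.1 1 5 -0.005" --pt "-0.1 1 8 -0.005" --pt "-0.1 1 10.5 -0.005" --pt "-0.1 1 12 -0.005" --pt "-0.1 1 12.7 -0.005" --pt "-0.1 1 12.7 -0.005" --pt "-0.1 1 12.7 -0.005"

```text
time: 8.07
position: [0.6135, 0.1739, 0.0117]
tcp_rot: [-0.051, 0.999, -0.0, 0.001]
contact_force: [0.5, -0.7, -0.8]
gripper_width: 0.675
```

```bash
python3 plan.py .6129 .1728 -.003 .1005
```

```text
t 8.07 pos [0.6135 0.1739 0.0117] xang -3.04 tilt [-0.001 -0.    -1.   ] q6 -1.58 F [ 0.5 -0.7 -0.8] w 0.675
deltas cm [ 0.07 -0.1   1.47] turn 0.001
```

>>> drive_tool --pt "0 -0.1 0.7 0" --pt "0 -0.1 1.1 0" --pt "0 -0.1 1.4 0" --pt "0 -0.1 1.4 0" --pt "0 -0.1 1.4 0"

```text
time: 8.48
position: [0.6131, 0.1735, -0.0029]
tcp_rot: [-0.051, 0.999, -0.0, 0.0]
contact_force: [-0.5, 0.4, -0.5]
gripper_width: 0.677
```

```bash
python3 plan.py .6129 .1728 -.003 .1005
```

```text
t 8.48 pos [ 0.6131  0.1735 -0.0029] xang -3.039 tilt [-0.001 -0.    -1.   ] q6 -1.58 F [-0.5  0.4 -0.5] w 0.677
deltas cm [ 0.03 -0.07  0.01] turn 0.002
```

>>> drive_tool --pt "0 0 0.1 0" --pt "0 0 0.1 0"

```text
time: 8.65
position: [0.6132, 0.1735, -0.0029]
tcp_rot: [-0.051, 0.999, -0.0, 0.001]
contact_force: [-4.3, -1.5, 7.9]
gripper_width: 0.675
```

>>> drive_tool --pt "0 0 0.1 0" --pt "0 0 0.1 0" --pt "0 0 0.1 0" --pt "0 0 -2 0" --pt "0 0 -5 0" --pt "0 0 -9 0" --pt "0 0 -13 0" --pt "0 -4 -17 0" --pt "0 -8 -17 0" --jaw 7.2

```text
time: 9.4
position: [0.6216, 0.1054, 0.1694]
tcp_rot: [-0.053, 0.999, -0.0, 0.004]
contact_force: [0.8, -0.0, 0.5]
gripper_width: 0.817
```

```bash
python3 plan.py .5697 -.3447 .15 .326;  python3 - <<'E'
from h import *
cv2.imwrite("pics/w9.png",cams.snapshot("wrist")[:,:,::-1])
E
```

```text
t 9.4 pos [0.6216 0.1054 0.1694] xang -3.035 tilt [-0.009 -0.001 -1.   ] q6 -1.7 F [ 0.8 -0.   0.5] w 0.817
deltas cm [  9.97 -44.2    1.88] turn -0.219
```

View pics/w9.png

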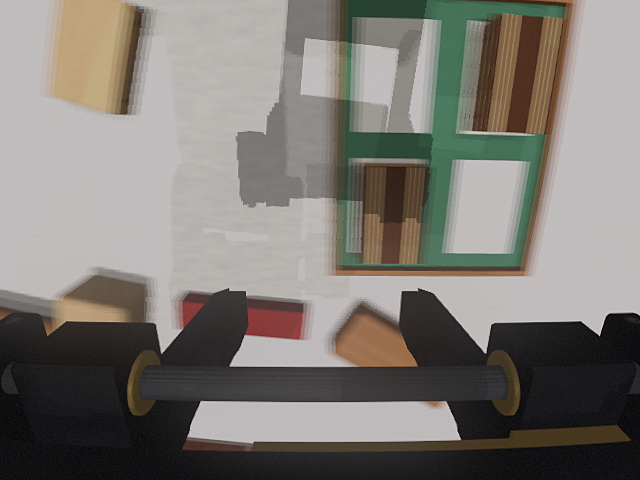

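>>> drive_tool --pt "0.9 -4 1.5 -0.1" --pt "1.8 -8 1.5 -0.2" --pt "2.7 -12 1.5 -0.22" --pt "3.6 -16 1.5 -0.22" --pt "4.5 -20 1.5 -0.22" --pt "5.4 -24 1.5 -0.22" --pt "6.3 -28 1.5 -0.22" --pt "7.2 -32 1.5 -0.22" --pt "8.1 -36 1.5 -0.22" --pt "9 -40 1.5 -0.22" --jaw 8.8

```text
time: 10.28
position: [0.5708, -0.3054, 0.1484]
tcp_rot: [-0.16, 0.987, 0.0, -0.0]
contact_force: [-0.1, 1.1, 0.6]
gripper_width: 1.0
```

```bash
python3 plan.py .5697 -.3447 .12 .326
```

```text
t 10.28 pos [ 0.5708 -0.3054  0.1484] xang -2.82 tilt [ 0.     0.001 -1.   ] q6 -2.57 F [-0.1  1.1  0.6] w 1.0
deltas cm [ 1.35 -3.7   2.83] turn -0.004
```

>>> drive_tool --pt "1.2 -3.3 3 -0.004" --pt "1.2 -3.3 3 -0.004" --pt "1.2 -3.3 3 -0.004" --pt "1.2 -3.3 3 -0.004"

```text
time: 10.62
position: [0.5705, -0.3379, 0.1185]
tcp_rot: [-0.162, 0.987, 0.001, -0.0]
contact_force: [-0.8, -0.2, 0.5]
gripper_width: 1.0
```

Run:
```python
from fit import *
from plan import plan
plan(.5697,-.3447,-.009,.326)
m=cams.camera_model("wrist"); im=cams.snapshot("wrist")[:,:,::-1].copy(); cv2.imwrite("pics/w10.png",im)
print("b",fit([(m,im)],(.5697,-.3447,.326),.09,.06,0,.036,25,75))
```

```text
t 10.62 pos [ 0.5705 -0.3379  0.1185] xang -2.816 tilt [ 0.     0.001 -1.   ] q6 -2.61 F [-0.8 -0.2  0.5] w 1.0
deltas cm [ 0.29 -0.63 12.75] turn 0.0
b (array([ 0.57006407, -0.34516953,  0.32754555]), np.float64(0.06564206042479379))
```

View pics/w10.png

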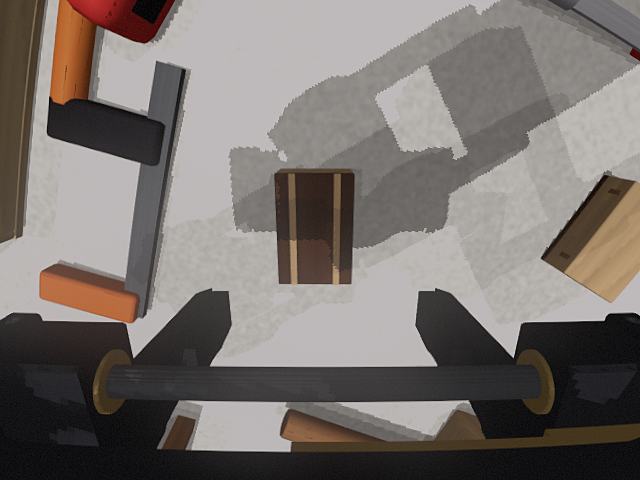

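>>> drive_tool --pt "0.3 -0.7 3 0" --pt "0.3 -0.7 6.5 0" --pt "0.3 -0.7 9.5 0" --pt "0.3 -0.7 11.5 0" --pt "0.3 -0.7 12.5 0" --pt "0.3 -0.7 12.7 0" --pt "0.3 -0.7 12.7 0" --pt "0.3 -0.7 12.7 0"

```text
time: 11.33
position: [0.5709, -0.3464, -0.0062]
tcp_rot: [-0.163, 0.987, -0.001, 0.001]
contact_force: [-0.4, 0.4, -0.3]
gripper_width: 1.002
```

```bash
python3 plan.py .5699 -.345 -.009 .326
```

```text
t 11.33 pos [ 0.5709 -0.3464 -0.0062] xang -2.815 tilt [-0.002 -0.003 -1.   ] q6 -2.62 F [-0.4  0.4 -0.3] w 1.002
deltas cm [0.05 0.17 0.28] turn 0.001
```

>>> drive_tool --pt "0 0.1 0.3 0" --pt "0 0.1 0.3 0" --pt "0 0.1 0.3 0" --pt "0 0.1 0.3 0" --pt "0 0.1 0.3 0" --pt "0 0.1 0.3 0" --jaw 5.0

```text
time: 11.83
position: [0.5697, -0.3454, -0.0108]
tcp_rot: [-0.162, 0.987, -0.0, 0.0]
contact_force: [0.2, 0.5, 1.2]
gripper_width: 0.678
```

>>> drive_tool --pt "0 0 -1 0" --pt "0 0 -3 0" --pt "0 0 -6 0" --pt "0 0 -9 0" --pt "0 0 -12 0" --pt "0 4 -15 0.05" --pt "0 8 -15 0.1" --pt "0 12 -15 0.15" --pt "-1 16 -15 0.2" --pt "-2 20 -15 0.2"

```text
time: 12.67
position: [0.5235, -0.1503, 0.1396]
tcp_rot: [-0.061, 0.998, -0.0, 0.0]
contact_force: [1.9, 0.4, -1.9]
gripper_width: 0.679
```

```bash
python3 plan.py .6013 .2726 .14 .1005
```

```text
t 12.67 pos [ 0.5235 -0.1503  0.1396] xang -3.019 tilt [-0. -0. -1.] q6 -2.19 F [ 1.9  0.4 -1.9] w 0.679
deltas cm [-1.289e+01  4.103e+01 -4.000e-02] turn 0.022
```

>>> drive_tool --pt "-1.2 3.8 0 0.02" --pt "-2.4 7.6 0 0.02" --pt "-3.6 11.4 0 0.02" --pt "-4.8 15.2 0 0.02" --pt "-6 19 0 0.02" --pt "-7.2 22.8 0 0.02" --pt "-8.4 26.6 0 0.02" --pt "-9.6 30.4 0 0.02" --pt "-10.8 34.2 0 0.02" --pt "-12 38 0 0.02"

```text
time: 13.5
position: [0.5957, 0.2421, 0.1393]
tcp_rot: [-0.053, 0.999, -0.0, -0.0]
contact_force: [0.5, -0.6, -1.4]
gripper_width: 0.678
```

>>> drive_tool --pt "-0.6 2 0 0" --pt "-0.7 2.2 0 0" --pt "-0.7 2.2 0 0" --pt "-0.7 2.2 0 0"

```text
time: 13.83
position: [0.6003, 0.2619, 0.1389]
tcp_rot: [-0.053, 0.999, -0.0, -0.0]
contact_force: [0.2, 0.5, -1.5]
gripper_width: 0.677
```

Run:
```python
from h import *
from plan import plan
plan(.6013,.2726,-.003,.1005)
m=cams.camera_model("wrist");im=cams.snapshot("wrist")[:,:,::-1].copy()
cv2.imwrite("pics/w11.png",im);np.save("w11.npy",m,allow_pickle=True)
```

```text
t 13.83 pos [0.6003 0.2619 0.1389] xang -3.036 tilt [ 0. -0. -1.] q6 -1.45 F [ 0.2  0.5 -1.5] w 0.677
deltas cm [-0.22  1.06 14.19] turn 0.005
```

View pics/w11.png

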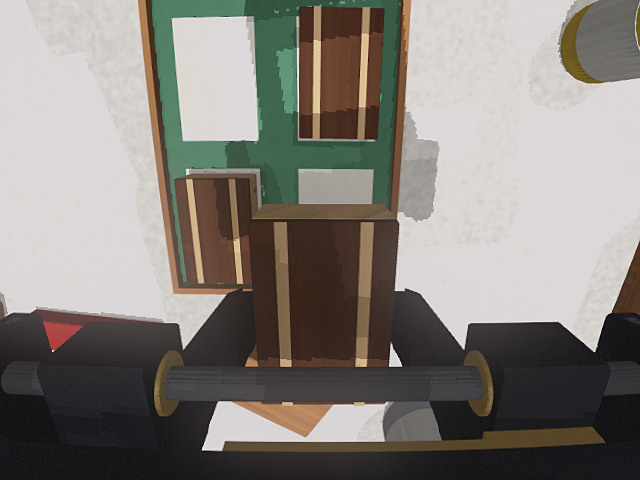

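```bash
python3 - <<'E'
from h import *
m=np.load("w11.npy",allow_pickle=True).item()
o=arm.get_obs();x,y,z=o["position"]
uv=p2w(m,[(251.5,220),(398.5,220)],z+.0108+.036)[:,:2];d=uv[1]-uv[0];t=np.arctan2(-d[0],d[1]);c=uv.mean(0)+.045*np.array([np.cos(t),np.sin(t)])
print(uv,np.linalg.norm(d),t,c-[x,y])
# check lid a top corners on tray (z=.042)
w=p2w(m,[(175,178),(250,178),(178,286)],.042)[:,:2];print(w, (w[1]+w[2])/2)
E
python3 plan.py .6013 .2726 -.0045 .1005
```

```text
[[0.55773188 0.22983578]
 [0.55160934 0.28636427]] 0.056859087102126 0.1078883872898465 [-0.0010309   0.00150275]
[[0.57010352 0.1411926 ]
 [0.56409046 0.20056151]
 [0.66411142 0.14167787]] [0.61410094 0.17111969]
t 13.88 pos [0.6004 0.2614 0.139 ] xang -3.037 tilt [ 0. -0. -1.] q6 -1.45 F [-0.2 -0.2 -1. ] w 0.679
deltas cm [-0.21  1.11 14.35] turn 0.005
```

>>> drive_tool --pt "-0.3 1 2 0.005" --pt "-0.3 1 5 0.005" --pt "-0.3 1 8 0.005" --pt "-0.3 1 10.5 0.005" --pt "-0.3 1 12.5 0.005" --pt "-0.3 1 13.3 0.005" --pt "-0.3 1 13.8 0.005" --pt "-0.3 1 14.2 0.005" --pt "-0.3 1 14.3 0.005" --pt "-0.3 1 14.3 0.005"

```text
time: 14.72
position: [0.6029, 0.2729, -0.0032]
tcp_rot: [-0.05, 0.999, 0.0, 0.001]
contact_force: [0.2, 0.8, -1.7]
gripper_width: 0.677
```

```bash
python3 plan.py .602 .272 -.0045 .1005
```

```text
t 14.72 pos [ 0.6029  0.2729 -0.0032] xang -3.041 tilt [-0.002  0.    -1.   ] q6 -1.43 F [ 0.2  0.8 -1.7] w 0.677
deltas cm [ 0.1  -0.08  0.13] turn 0.0
```

>>> drive_tool --pt "0 0 0.1 0" --pt "0 0 0.1 0" --pt "0 0 0.1 0"

```text
time: 14.97
position: [0.6026, 0.2731, -0.0047]
tcp_rot: [-0.051, 0.999, 0.0, 0.0]
contact_force: [-0.1, -0.2, -1.4]
gripper_width: 0.676
```

>>> drive_tool --pt "0 0 0 0" --pt "0 0 0 0" --pt "0 0 0 0" --pt "0 0 -2 0" --pt "0 0 -5 0" --pt "0 0 -9 0" --pt "0 0 -13 0" --pt "0 -4 -16 0" --pt "0 -8 -16 0" --pt "0 -12 -16 0" --jaw 7.2

```text
time: 15.8
position: [0.6149, 0.1566, 0.1576]
tcp_rot: [-0.052, 0.999, 0.0, 0.003]
contact_force: [0.7, -0.7, -0.1]
gripper_width: 0.822
```

```bash
python3 plan.py .4989 -.0998 .12 -.197
python3 - <<'E'
from h import *
s=cams.snapshot("top")[:,:,::-1]; cv2.imwrite("pics/t11.png",cv2.resize(s[100:340,180:500],None,fx=2.4,fy=2.4))
E
```

```text
t 15.8 pos [0.6149 0.1566 0.1576] xang -3.038 tilt [-0.005 -0.    -1.   ] q6 -1.61 F [ 0.7 -0.7 -0.1] w 0.822
deltas cm [ 14.2  -24.31   3.69] turn 0.3
```

View pics/t11.png

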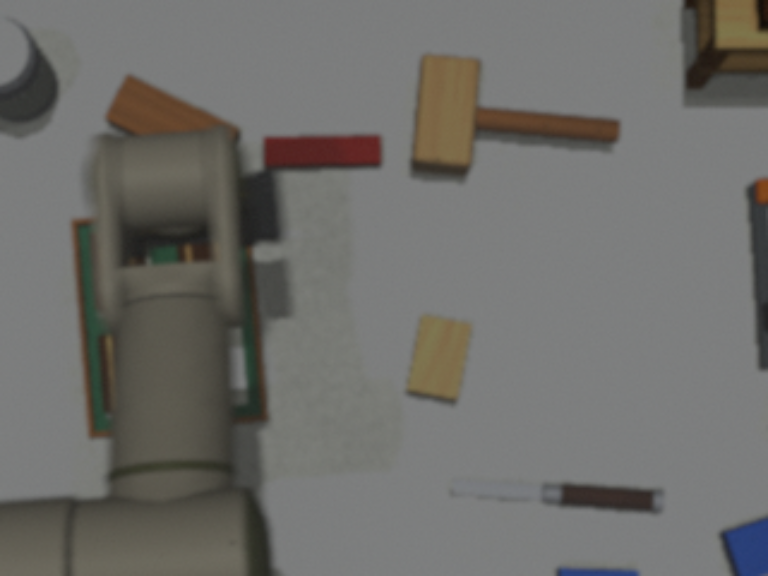

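>>> drive_tool --pt "2.2 -4 2 0.1" --pt "4.2 -7.6 3 0.2" --pt "6.2 -11 3.5 0.3" --pt "8.2 -14.4 3.5 0.3" --pt "10.2 -17.8 3.5 0.3" --pt "12.2 -21 3.5 0.3" --pt "14 -24 3.5 0.3" --pt "14.2 -24.3 3.5 0.3" --pt "14.2 -24.3 3.5 0.3" --pt "14.2 -24.3 3.5 0.3" --jaw 8.8

```text
time: 16.68
position: [0.4978, -0.0986, 0.12]
tcp_rot: [0.1, 0.995, 0.0, 0.0]
contact_force: [0.7, -0.1, -0.1]
gripper_width: 0.997
```

Run:
```python
from fit import *
from plan import plan
m=cams.camera_model("wrist"); im=cams.snapshot("wrist")[:,:,::-1].copy(); cv2.imwrite("pics/w12.png",im)
x,y,t=.4989,-.0998,-.197
(p,e)=fit([(m,im)],(x,y,t),.09,.06,0,.036,25,75);print(p,e)
plan(p[0]-.032*np.cos(p[2]),p[1]-.032*np.sin(p[2]),.06,p[2])
```

```text
[ 0.49904115 -0.0990178  -0.19749475] 0.03083302337605108
t 16.73 pos [ 0.4979 -0.0981  0.1199] xang 2.944 tilt [-0.  0. -1.] q6 -1.8 F [-0.1 -0.1 -0.7] w 0.999
deltas cm [ 3.07 -0.07  5.99] turn -0.001
```

View pics/w12.png

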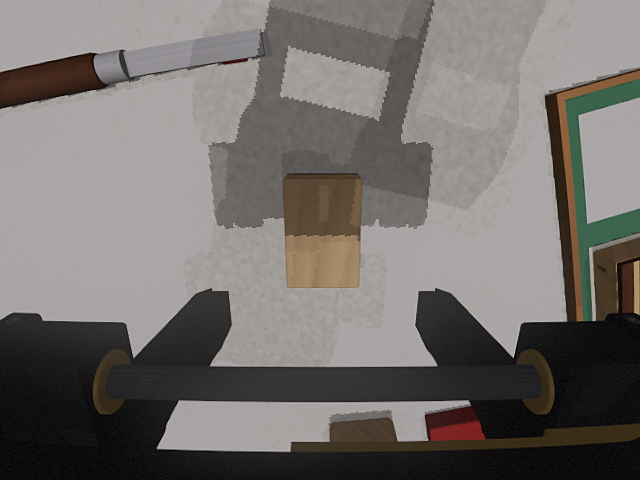

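Lid c is at (323,230), and the chisel blade at (200,50) is clear of it. I go down to TCP z ≈ -0.014 with the jaws open, then feel for the bench.

>>> drive_tool --pt "3.1 -0.1 3 0" --pt "3.1 -0.1 6 0" --pt "3.1 -0.1 9 0" --pt "3.1 -0.1 11 0" --pt "3.1 -0.1 12.5 0" --pt "3.1 -0.1 13.2 0" --pt "3.1 -0.1 13.4 0" --pt "3.1 -0.1 13.4 0" --pt "3.1 -0.1 13.4 0"

```text
time: 17.48
position: [0.4675, -0.0936, -0.0135]
tcp_rot: [0.099, 0.995, -0.0, 0.001]
contact_force: [0.2, 0.7, 0.0]
gripper_width: 0.998
```

>>> drive_tool --pt "0 0 0.2 0" --pt "0 0 0.4 0" --pt "0 0 0.4 0"

```text
time: 17.73
position: [0.4669, -0.0938, -0.0181]
tcp_rot: [0.099, 0.995, -0.0, 0.0]
contact_force: [0.4, -0.1, -0.2]
gripper_width: 0.995
```

>>> drive_tool --pt "0 0 0.2 0" --pt "0 0 0.3 0" --pt "0 0 0.3 0"

```text
time: 17.98
position: [0.4668, -0.0938, -0.0214]
tcp_rot: [0.099, 0.995, 0.0, -0.0]
contact_force: [0.8, 0.6, -0.4]
gripper_width: 0.998
```

>>> drive_tool --pt "0 0 0.2 0" --pt "0 0 0.2 0" --pt "0 0 0.2 0"

```text
time: 18.23
position: [0.4668, -0.0938, -0.0233]
tcp_rot: [0.099, 0.995, 0.0, -0.0]
contact_force: [-0.2, 0.2, 1.1]
gripper_width: 0.996
```

>>> drive_tool --pt "0 0 0.2 0" --pt "0 0 0.2 0"

```text
time: 18.4
position: [0.4668, -0.0938, -0.0255]
tcp_rot: [0.099, 0.995, 0.0, -0.0]
contact_force: [0.5, -0.2, 0.2]
gripper_width: 1.0
```

>>> drive_tool --pt "0 0 0.2 0" --pt "0 0 0.2 0"

```text
time: 18.57
position: [0.4668, -0.0938, -0.0275]
tcp_rot: [0.099, 0.995, 0.0, -0.0]
contact_force: [0.2, 0.2, -0.2]
gripper_width: 0.997
```

>>> drive_tool --pt "0 0 -0.6 0" --pt "0 0 -0.6 0" --pt "0 0 -0.6 0" --pt "0 0 -0.6 0" --pt "0 0 -0.6 0" --pt "0 0 -0.6 0" --pt "0 0 -0.6 0" --jaw 5.0 --grip_force 3

```text
time: 19.15
position: [0.4669, -0.0938, -0.0212]
tcp_rot: [0.099, 0.995, -0.0, 0.0]
contact_force: [-0.6, 0.4, 3.8]
gripper_width: 0.682
```

```bash
python3 - <<'E'
import numpy as np
for th in np.arange(5,91,5):
    t=np.radians(th); a,h=.077,.022
    x=-a*np.cos(t)+h*np.sin(t)+a; z=a*np.sin(t)+h*np.cos(t)-h
    print(th,np.round([-x*100,0,-z*100],2).tolist())
E
python3 plan.py .4675 -.0935 -.02 -.1975
```

```text
5 [-0.22, 0.0, -0.66]
10 [-0.5, 0.0, -1.3]
15 [-0.83, 0.0, -1.92]
20 [-1.22, 0.0, -2.5]
25 [-1.65, 0.0, -3.05]
30 [-2.13, 0.0, -3.56]
35 [-2.65, 0.0, -4.02]
40 [-3.22, 0.0, -4.43]
45 [-3.81, 0.0, -4.8]
50 [-4.44, 0.0, -5.11]
55 [-5.09, 0.0, -5.37]
60 [-5.76, 0.0, -5.57]
65 [-6.44, 0.0, -5.71]
70 [-7.13, 0.0, -5.79]
75 [-7.83, 0.0, -5.81]
80 [-8.53, 0.0, -5.77]
85 [-9.22, 0.0, -5.66]
90 [-9.9, 0.0, -5.5]
t 19.15 pos [ 0.4669 -0.0938 -0.0212] xang 2.943 tilt [-0. -0. -1.] q6 -1.82 F [-0.6  0.4  3.8] w 0.682
deltas cm [-0.05  0.04 -0.12] turn -0.001
```

First part of the turn (to about 30°), then a look.

>>> drive_tool --pt "-0.2 0 -0.7 0" --pt "-0.5 0 -1.3 0" --pt "-0.8 0 -1.9 0" --pt "-1.2 0 -2.5 0" --pt "-1.6 0 -3.0 0" --pt "-2.1 0 -3.6 0" --pt "-2.1 0 -3.6 0"

```text
time: 19.73
position: [0.4891, -0.0985, 0.016]
tcp_rot: [0.099, 0.995, -0.0, 0.001]
contact_force: [-0.2, -0.1, 0.0]
gripper_width: 0.682
```

Run:
```python
from h import *
a=cams.snapshot("wrist")[:,:,::-1]
s=cams.snapshot("scene")[:,:,::-1]
c=cv2.resize(s[190:310,230:350],(480,480),interpolation=cv2.INTER_CUBIC)
cv2.imwrite("pics/x1.png",np.hstack([cv2.resize(a,(300,480))*0+cv2.resize(a[120:480,140:500],(300,480)),c]))
```

```text
(no output)
```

View pics/x1.png

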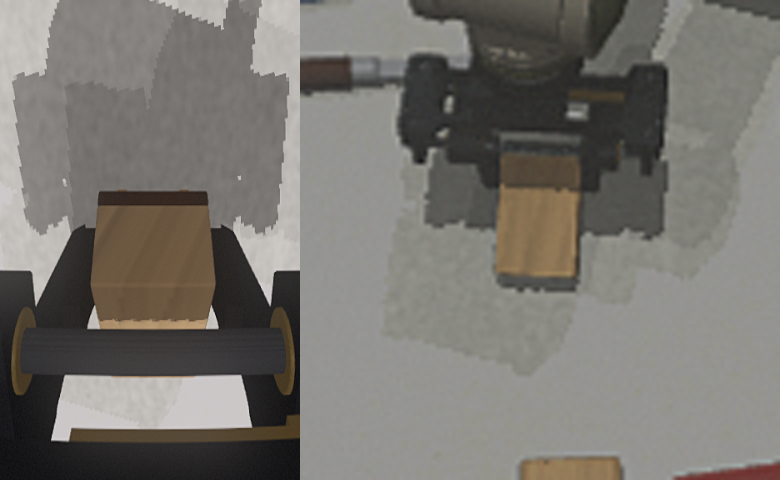

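It is pivoting as planned: the wrist view shows the near end face rising and the far edge is still on the bench. I continue to about 70°.

>>> drive_tool --pt "-0.5 0 -0.5 0" --pt "-1.1 0 -0.9 0" --pt "-1.7 0 -1.2 0" --pt "-2.3 0 -1.5 0" --pt "-3.0 0 -1.8 0" --pt "-3.6 0 -2.0 0" --pt "-4.3 0 -2.1 0" --pt "-5.0 0 -2.2 0" --pt "-5.0 0 -2.2 0"

```text
time: 20.58
position: [0.5379, -0.1083, 0.0369]
tcp_rot: [0.099, 0.995, -0.0, 0.001]
contact_force: [-0.5, 0.7, -0.6]
gripper_width: 0.682
```

Run:
```python
from h import *
a=cams.snapshot("wrist")[:,:,::-1]
s=cams.snapshot("scene")[:,:,::-1]
c=cv2.resize(s[190:310,230:350],(480,480),interpolation=cv2.INTER_CUBIC)
cv2.imwrite("pics/x2.png",np.hstack([cv2.resize(a[120:480,140:500],(300,480)),c]))
```

```text
(no output)
```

View pics/x2.png

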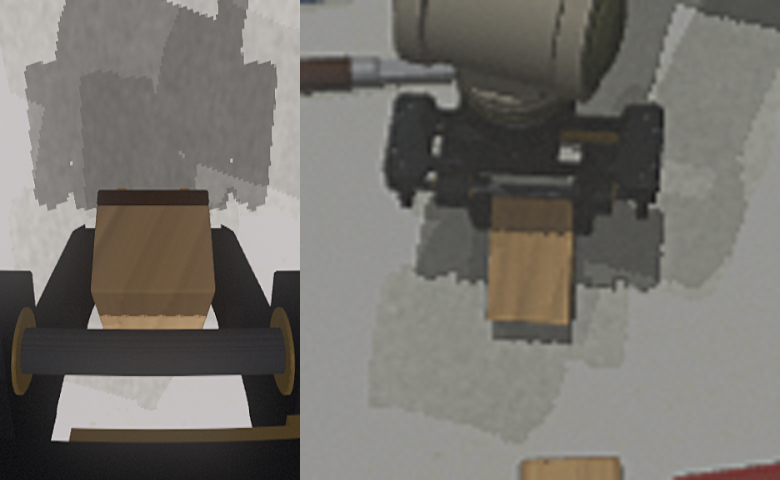

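The wrist view shows the same tilt as before, so at 3 N the lid stuck in the pads around 30°+ and was simply lifted. I'll estimate the tilt.

```bash
cat > tilt.py <<'E'
from h import *
# camera in tool frame fixed: project lid corners for tilt th. pivot (pad) at tool (0,0,-hp)
A=np.array([[.002,1,.001],[-.951,.002,-.31],[-.31,0,.951]]);T=np.array([-.0004,.0207,.1937])
K=np.array(cams.camera_model("wrist")["intrinsics"]);k1=cams.camera_model("wrist")["k1"]
def rows(th,a,h,hp):
    # lid frame: u along lid +x from pad, w up ; near end u=-(.09-a), bottom w=-h
    out=[]
    for u,w in ((-(.09-a),-h),(-(.09-a),.036-h),(a,-h),(a,.036-h)):
        c,s=np.cos(th),np.sin(th)
        X=u*c-(-w)*s*1.0; Z=-u*s+w*c   # clockwise: near end (u<0) goes up; world fwd X
        X=u*c+w*s
        P=np.array([-X,0,-(hp+Z)])  # tool x=-fwd, tool z=down
        q=A@P+T; q=q[:2]/q[2]; q=q*(1+k1*(q**2).sum()); out.append(round(q[1]*K[1,1]+K[1,2]))
    return out
if __name__=="__main__":
    print("rows: near-bottom, near-top, far-bottom, far-top")
    for d in range(0,95,10): print(d,rows(np.radians(d),.077,.022,.043))
E
python3 tilt.py
```

```text
rows: near-bottom, near-top, far-bottom, far-top
0 [272, 309, 417, 474]
10 [267, 317, 394, 452]
20 [264, 326, 371, 429]
30 [261, 335, 349, 407]
40 [261, 343, 327, 384]
50 [262, 350, 305, 362]
60 [265, 356, 284, 340]
70 [270, 360, 264, 319]
80 [277, 363, 244, 298]
90 [286, 365, 224, 277]
```

It is stuck at about 32°. A brisk up-and-forward stroke raises the gravity torque in the fingers and should ratchet it further.

>>> drive_tool --pt "-2 0 -3.6 0" --pt "-4 0 -7.2 0" --pt "-6 0 -10.8 0" --pt "-6 0 -10.8 0" --pt "-6 0 -10.8 0"

```text
time: 21.1
position: [0.596, -0.1199, 0.1459]
tcp_rot: [0.099, 0.995, -0.0, 0.002]
contact_force: [-0.2, 0.5, -2.1]
gripper_width: 0.682
```

Run:
```python
from h import *
a=cams.snapshot("wrist")[:,:,::-1]
cv2.imwrite("pics/x3.png",a)
```

```text
(no output)
```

View pics/x3.png

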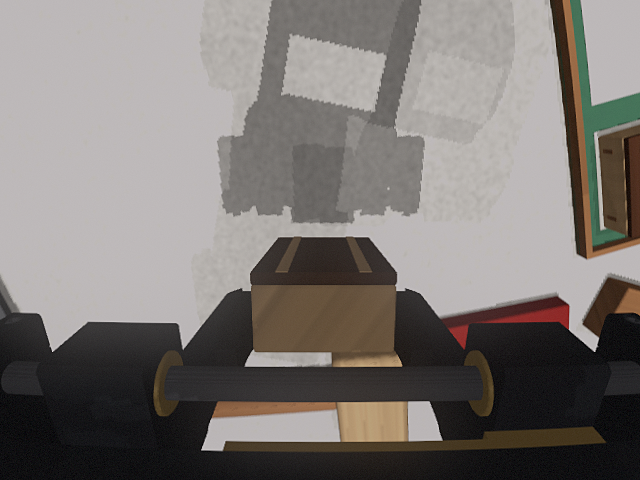

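The lid is now hanging at about 84°: walnut face at rows 237–285, near end face to row 352. I lower it gently and bring it back to stand at x≈0.53, clear of the mallet.

>>> drive_tool --pt "0.5 0 0.5 0" --pt "1.3 0 1.5 0" --pt "2.3 0 2.7 0" --pt "3.3 0 4 0" --pt "4.3 0 5.3 0" --pt "5.2 0 6.6 0" --pt "5.9 0 7.9 0" --pt "6.3 0 9 0" --pt "6.5 0 9.8 0" --pt "6.5 0 10.2 0"

```text
time: 21.98
position: [0.5295, -0.1061, 0.0408]
tcp_rot: [0.099, 0.995, 0.001, -0.002]
contact_force: [0.7, -0.8, -2.0]
gripper_width: 0.678
```

Run:
```python
from h import *
from plan import plan
plan(.53,-.107,.034,-.1975)
a=cams.snapshot("wrist")[:,:,::-1]
s=cams.snapshot("scene")[:,:,::-1]
c=cv2.resize(s[190:310,230:350],(480,480),interpolation=cv2.INTER_CUBIC)
cv2.imwrite("pics/x4.png",np.hstack([cv2.resize(a[120:480,140:500],(300,480)),c]))
```

```text
t 21.98 pos [ 0.5295 -0.1061  0.0408] xang 2.943 tilt [ 0.004  0.001 -1.   ] q6 -1.79 F [ 0.7 -0.8 -2. ] w 0.678
deltas cm [-0.07 -0.08  0.68] turn -0.001
```

View pics/x4.png

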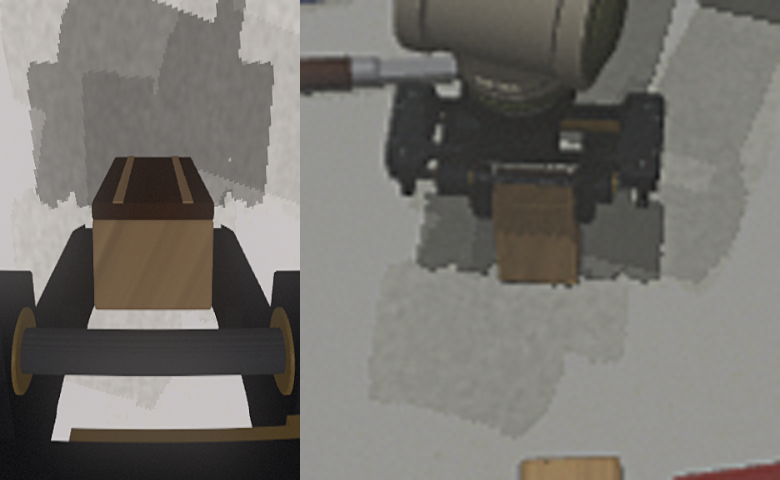

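>>> drive_tool --pt "0 0 0.2 0" --pt "0 0 0.4 0" --pt "0 0 0.5 0" --pt "0 0 0.5 0"

```text
time: 22.42
position: [0.5323, -0.1071, 0.0384]
tcp_rot: [0.099, 0.995, -0.0, 0.001]
contact_force: [1.5, 0.5, 4.3]
gripper_width: 0.685
```

>>> drive_tool --pt "0 0 0.1 0" --pt "0 0 0.2 0" --pt "0 0 0.2 0" --pt "0 0 0.2 0"

```text
time: 22.75
position: [0.5317, -0.1069, 0.0359]
tcp_rot: [0.099, 0.995, -0.0, 0.0]
contact_force: [0.9, -0.2, 3.8]
gripper_width: 0.684
```

Run:
```python
from h import *
from plan import plan
plan(.53,-.107,.034,-.1975)
a=cams.snapshot("wrist")[:,:,::-1]
s=cams.snapshot("scene")[:,:,::-1]
c=cv2.resize(s[190:310,230:350],(480,480),interpolation=cv2.INTER_CUBIC)
cv2.imwrite("pics/x5.png",np.hstack([cv2.resize(a[120:480,140:500],(300,480)),c]))
```

```text
t 22.75 pos [ 0.5317 -0.1069  0.0359] xang 2.943 tilt [-0. -0. -1.] q6 -1.79 F [ 0.9 -0.2  3.8] w 0.684
deltas cm [ 0.16 -0.04  0.19] turn -0.001
```

View pics/x5.png

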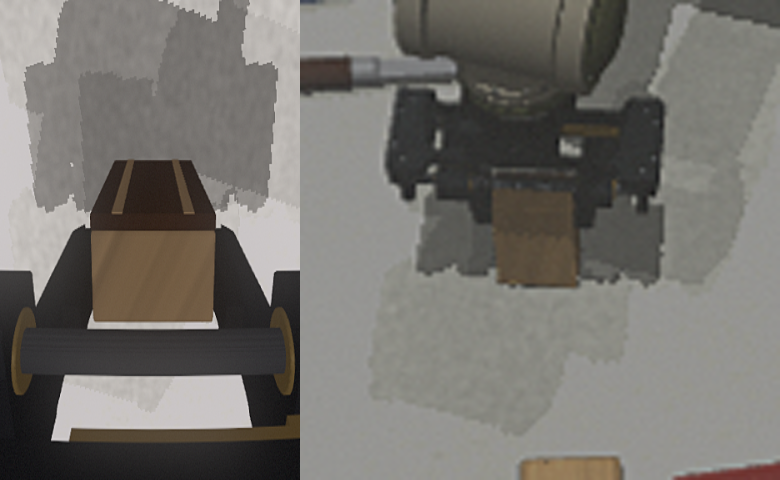

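Run:
```python
from tilt import *
from scipy.optimize import least_squares
def rr(p):
    th,dx,dz=p
    out=[]
    # lid with near end centre at tool offset (dx fwd, dz above TCP)
    for u,w in ((0,-.018),(0,.018),(.09,-.018)):
        c,s=np.cos(th),np.sin(th);X=dx+u*c+w*s;Z=dz-u*s+w*c
        q=A@np.array([-X,0,-Z])+T;q=q[:2]/q[2];q=q*(1+k1*(q**2).sum());out.append(q[1]*K[1,1]+K[1,2])
    return np.array(out)
for nm,obs in (("hang",[272,351,238]),("now",[280,360,240])):
    r=least_squares(lambda p:rr(p)-obs,[1.5,0,.06]);p=r.x;print(nm,np.degrees(p[0]),p[1:],r.fun)
    c,s=np.cos(p[0]),np.sin(p[0])
    print(" far end centre X,Z rel TCP",p[1]+.09*c,p[2]-.09*s,"B corner Z",p[2]-.09*s-.018*c,"B' corner Z",p[2]-.09*s+.018*c)
```

```text
hang 81.69475816380202 [-0.00397652  0.04409699] [1.13686838e-13 2.27373675e-13 2.84217094e-14]
 far end centre X,Z rel TCP 0.009023690458406425 -0.0449591383909259 B corner Z -0.04755917952084488 B' corner Z -0.042359097261006916
now 82.69496359785437 [-0.0024626   0.04868209] [ 0.00000000e+00  0.00000000e+00 -2.84217094e-14]
 far end centre X,Z rel TCP 0.008981059737362542 -0.04058740261758975 B corner Z -0.04287613497109848 B' corner Z -0.03829867026408102
```

It stands on its far edge at about 83°. With the edge on the bench, a small forward drag should turn it upright.

>>> drive_tool --pt "-0.2 0 0 0" --pt "-0.4 0 0 0" --pt "-0.6 0 0 0" --pt "-0.8 0 0 0" --pt "-0.8 0 0 0" --pt "-0.8 0 0 0"

```text
time: 23.35
position: [0.5393, -0.1083, 0.0354]
tcp_rot: [0.099, 0.995, 0.0, -0.0]
contact_force: [0.5, 0.4, -1.0]
gripper_width: 0.68
```

Run:
```python
from h import *
from plan import plan
plan(.53,-.107,.034,-.1975)
a=cams.snapshot("wrist")[:,:,::-1]
s=cams.snapshot("scene")[:,:,::-1]
c=cv2.resize(s[190:310,230:350],(480,480),interpolation=cv2.INTER_CUBIC)
cv2.imwrite("pics/x6.png",np.hstack([cv2.resize(a[120:480,140:500],(300,480)),c]))
```

```text
t 23.35 pos [ 0.5393 -0.1083  0.0354] xang 2.943 tilt [ 0.001  0.    -1.   ] q6 -1.79 F [ 0.5  0.4 -1. ] w 0.68
deltas cm [ 0.94 -0.05  0.14] turn -0.001
```

View pics/x6.png

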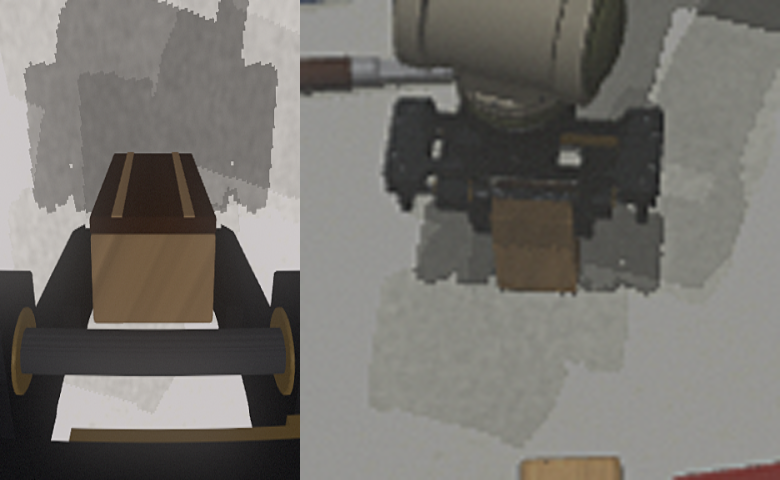

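>>> drive_tool --pt "0 0 0.1 0" --pt "-0.1 0 0.2 0" --pt "-0.3 0 0.2 0" --pt "-0.5 0 0.2 0" --pt "-0.5 0 0.2 0" --pt "-0.5 0 0.2 0"

```text
time: 23.95
position: [0.5444, -0.1094, 0.0336]
tcp_rot: [0.099, 0.995, 0.0, -0.0]
contact_force: [-0.6, 0.7, -0.1]
gripper_width: 0.683
```

Run:
```python
from h import *
a=cams.snapshot("wrist")[:,:,::-1]
cv2.imwrite("pics/x7.png",cv2.resize(a[200:400,220:420],None,fx=3,fy=3,interpolation=cv2.INTER_CUBIC))
```

```text
(no output)
```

View pics/x7.png

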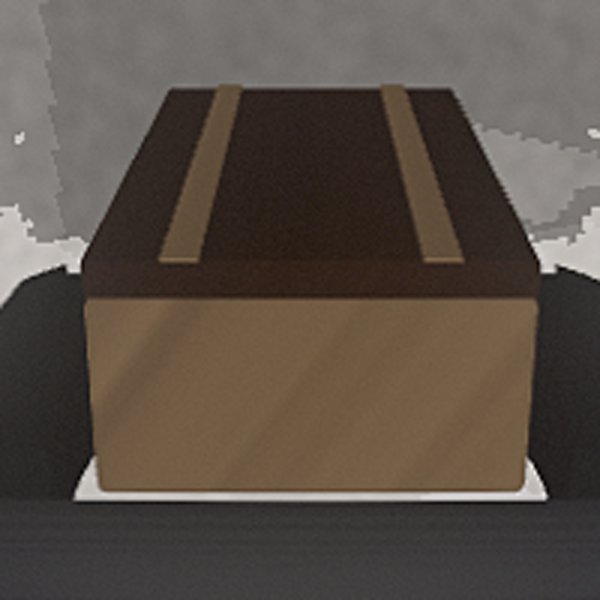

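```bash
cat > f3.py <<'E'
from tilt import *
from scipy.optimize import least_squares
def rr(p):
    th,dx,dz=p
    out=[]
    for u,w in ((0,-.018),(0,.018),(.09,-.018)):
        c,s=np.cos(th),np.sin(th);X=dx+u*c+w*s;Z=dz-u*s+w*c
        q=A@np.array([-X,0,-Z])+T;q=q[:2]/q[2];q=q*(1+k1*(q**2).sum());out.append(q[1]*K[1,1]+K[1,2])
    return np.array(out)
def f3(obs,z):
    r=least_squares(lambda p:rr(p)-obs,[1.5,0,.06]);p=r.x
    c,s=np.cos(p[0]),np.sin(p[0])
    print(np.round(np.degrees(p[0]),1),"near end centre rel TCP fwd,up",np.round(p[1:],4),"B z",round(z+p[2]-.09*s-.018*c,4),"B' z",round(z+p[2]-.09*s+.018*c,4))
E
python3 -c "
from f3 import *
f3([287.5,363,229.5],.0336)"
```

```text
89.0 near end centre rel TCP fwd,up [-0.0004  0.0498] B z -0.0069 B' z -0.0062
```

The lid stands at about 89°. I open, regrip slightly higher and close again. A standing lid is stable.

>>> drive_tool --pt "0 0 0 0" --pt "0 0 0 0" --pt "0 0 0 0" --jaw 7.4

```text
time: 24.25
position: [0.5443, -0.1094, 0.0338]
tcp_rot: [0.099, 0.995, -0.0, 0.0]
contact_force: [0.5, -0.2, -0.4]
gripper_width: 0.838
```

Run:
```python
from h import *
a=cams.snapshot("wrist")[:,:,::-1]
cv2.imwrite("pics/x8.png",cv2.resize(a[200:400,200:440],None,fx=3,fy=3,interpolation=cv2.INTER_CUBIC))
```

```text
(no output)
```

View pics/x8.png

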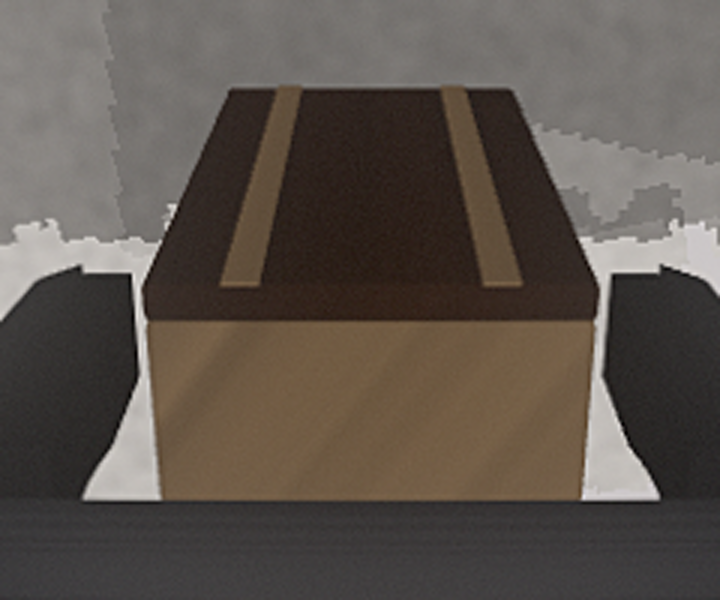

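>>> drive_tool --pt "0 0 -0.2 0" --pt "0 0 -0.4 0" --pt "0 0 -0.4 0"

```text
time: 24.55
position: [0.5446, -0.1095, 0.0383]
tcp_rot: [0.099, 0.995, -0.0, 0.0]
contact_force: [-0.4, -0.1, -0.1]
gripper_width: 0.839
```

>>> drive_tool --pt "0 0 0 0" --pt "0 0 0 0" --pt "0 0 0 0" --pt "0 0 0 0" --jaw 5.0 --grip_force 3

```text
time: 24.88
position: [0.5443, -0.1094, 0.0378]
tcp_rot: [0.099, 0.995, 0.0, -0.0]
contact_force: [-1.0, -0.8, 0.6]
gripper_width: 0.684
```

Run:
```python
import numpy as np
a,h=.021,.078
for d in range(5,91,5):
    t=np.radians(d);print(d,np.round([-100*(-a*np.cos(t)+h*np.sin(t)+a),-100*(h*np.cos(t)+a*np.sin(t)-h)],2).tolist())
```

```text
5 [-0.69, -0.15]
10 [-1.39, -0.25]
15 [-2.09, -0.28]
20 [-2.79, -0.25]
25 [-3.49, -0.16]
30 [-4.18, -0.0]
35 [-4.85, 0.21]
40 [-5.51, 0.47]
45 [-6.13, 0.8]
50 [-6.73, 1.18]
55 [-7.28, 1.61]
60 [-7.8, 2.08]
65 [-8.28, 2.6]
70 [-8.71, 3.16]
75 [-9.09, 3.75]
80 [-9.42, 4.38]
85 [-9.69, 5.03]
90 [-9.9, 5.7]
```

>>> drive_tool --pt "-0.5 0 0 0" --pt "-1.0 0 -0.1 0" --pt "-1.5 0 -0.1 0" --pt "-2.0 0 -0.1 0" --pt "-2.5 0 -0.1 0" --pt "-3.0 0 -0.1 0" --pt "-3.5 0 0 0" --pt "-3.5 0 0 0"

```text
time: 25.55
position: [0.5797, -0.1166, 0.0378]
tcp_rot: [0.099, 0.995, -0.0, 0.0]
contact_force: [-0.0, 0.0, 0.4]
gripper_width: 0.683
```

Run:
```python
from h import *
a=cams.snapshot("wrist")[:,:,::-1]
s=cams.snapshot("scene")[:,:,::-1]
c=cv2.resize(s[190:310,230:350],(480,480),interpolation=cv2.INTER_CUBIC)
cv2.imwrite("pics/x9.png",np.hstack([cv2.resize(a[120:480,140:500],(300,480)),c]))
```

```text
(no output)
```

View pics/x9.png

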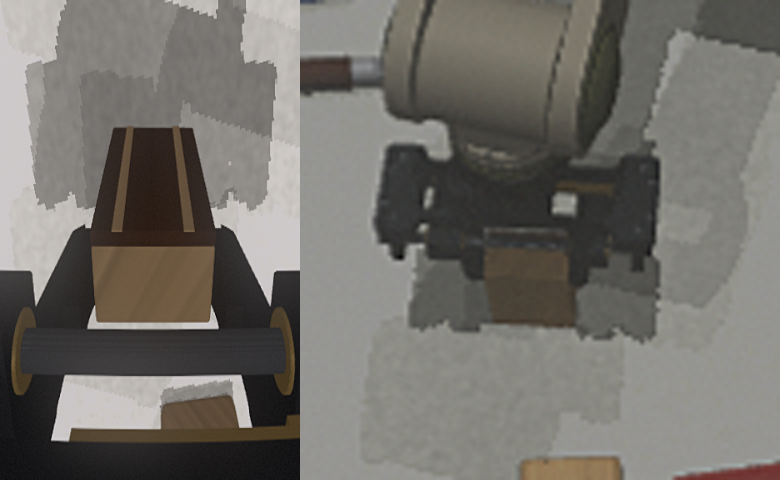

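```bash
python3 -c "
from f3 import *
f3([294,361.5,216],.0378)"
```

```text
96.6 near end centre rel TCP fwd,up [0.0021 0.048 ] B z -0.0016 B' z -0.0057
```

>>> drive_tool --pt "0 0 0.2 0" --pt "0 0 0.3 0" --pt "-0.4 0 0.3 0" --pt "-0.8 0 0.3 0" --pt "-1.2 0 0.3 0" --pt "-1.6 0 0.4 0" --pt "-2.0 0 0.4 0" --pt "-2.0 0 0.4 0"

```text
time: 26.32
position: [0.5989, -0.1204, 0.0334]
tcp_rot: [0.099, 0.995, 0.0, 0.0]
contact_force: [-0.5, 0.7, 0.7]
gripper_width: 0.684
```

Run:
```python
from h import *
a=cams.snapshot("wrist")[:,:,::-1]
cv2.imwrite("pics/x10.png",cv2.resize(a[180:420,200:440],None,fx=2.5,fy=2.5,interpolation=cv2.INTER_CUBIC))
```

```text
(no output)
```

View pics/x10.png

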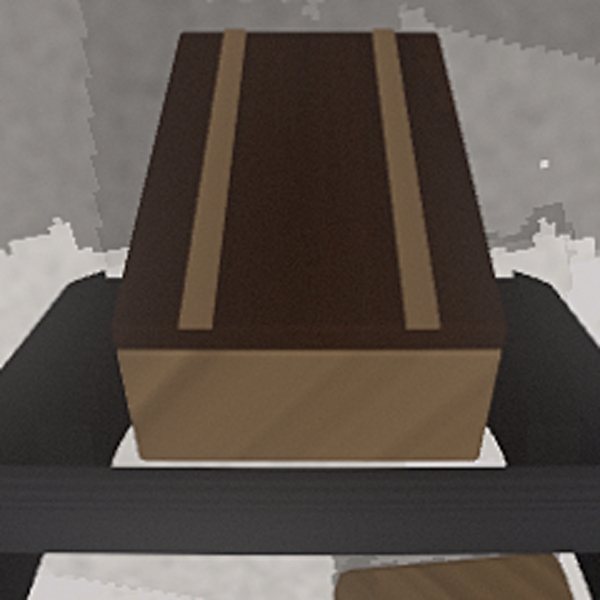

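```bash
python3 -c "
from f3 import *
f3([312,364,193],.0334)"
```

```text
110.3 near end centre rel TCP fwd,up [0.005  0.0515] B z 0.0067 B' z -0.0058
```

At 110° now, with the lower edge behind the pads, so pressing down helps the turn. Continuing forward and down.

>>> drive_tool --pt "-0.5 0 0.1 0" --pt "-1.0 0 0.3 0" --pt "-1.5 0 0.6 0" --pt "-2.0 0 0.9 0" --pt "-2.4 0 1.3 0" --pt "-2.8 0 1.7 0" --pt "-3.1 0 2.1 0" --pt "-3.4 0 2.5 0" --pt "-3.4 0 2.5 0"

```text
time: 27.12
position: [0.6315, -0.127, 0.0076]
tcp_rot: [0.099, 0.995, 0.0, -0.001]
contact_force: [0.1, -0.3, -0.3]
gripper_width: 0.679
```

Run:
```python
from h import *
a=cams.snapshot("wrist")[:,:,::-1]
s=cams.snapshot("scene")[:,:,::-1]
c=cv2.resize(s[210:330,230:350],(480,480),interpolation=cv2.INTER_CUBIC)
cv2.imwrite("pics/x11.png",np.hstack([cv2.resize(a[120:480,140:500],(300,480)),c]))
```

```text
(no output)
```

View pics/x11.png

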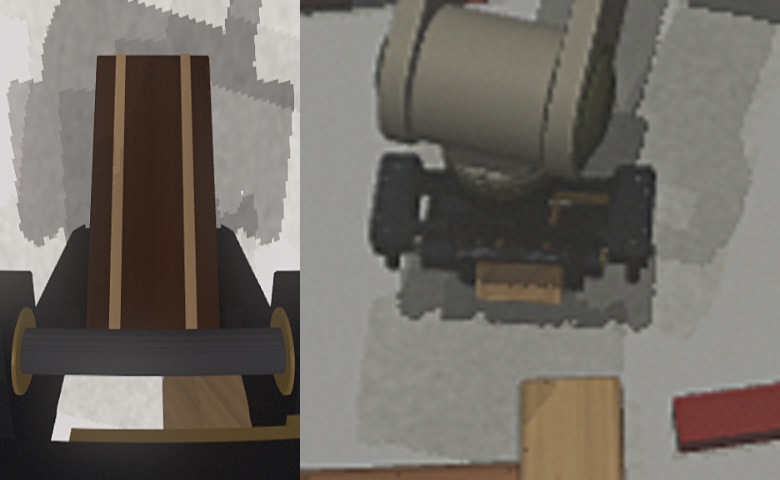

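```bash
python3 -c "
from h import *
m=cams.camera_model('top')
print(p2w(m,[(354,170),(377,171)],.06))"
```

```text
[[ 0.71379809 -0.07736907  0.06      ]
 [ 0.71083107 -0.14108493  0.06      ]]
```

>>> drive_tool --pt "-0.3 0 0.4 0" --pt "-0.6 0 0.8 0" --pt "-0.9 0 1.2 0" --pt "-1.1 0 1.6 0" --pt "-1.3 0 2.0 0" --pt "-1.4 0 2.4 0" --pt "-1.5 0 2.8 0" --pt "-1.5 0 2.8 0"

```text
time: 27.88
position: [0.6459, -0.1299, -0.0203]
tcp_rot: [0.099, 0.995, 0.0, -0.001]
contact_force: [-0.1, 0.6, -0.7]
gripper_width: 0.683
```

>>> drive_tool --pt "-0.1 0 0.2 0" --pt "-0.1 0 0.4 0" --pt "-0.1 0 0.4 0"

```text
time: 28.13
position: [0.6471, -0.1301, -0.0235]
tcp_rot: [0.099, 0.995, 0.0, -0.0]
contact_force: [0.7, 0.3, -1.4]
gripper_width: 0.683
```

Run:
```python
from h import *
a=cams.snapshot("wrist")[:,:,::-1]
s=cams.snapshot("scene")[:,:,::-1]
c=cv2.resize(s[210:330,230:350],(480,480),interpolation=cv2.INTER_CUBIC)
cv2.imwrite("pics/x12.png",np.hstack([cv2.resize(a[:,140:500],(300,480)),c]))
```

```text
(no output)
```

View pics/x12.png

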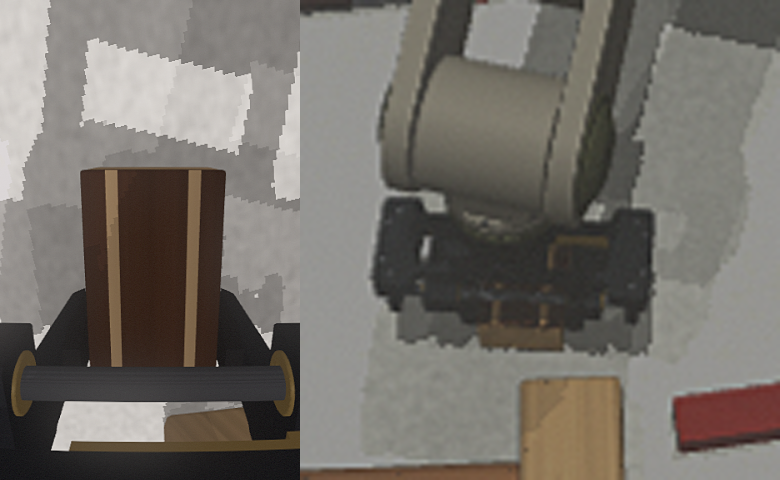

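>>> drive_tool --pt "0 0 0.2 0" --pt "0 0 0.3 0" --pt "0 0 0.4 0" --pt "0 0 0.4 0"

```text
time: 28.57
position: [0.6472, -0.1302, -0.0274]
tcp_rot: [0.099, 0.995, -0.0, -0.0]
contact_force: [-0.2, -0.6, -0.2]
gripper_width: 0.679
```

>>> drive_tool --pt "0 0 0.1 0" --pt "0 0 0.1 0"

```text
time: 28.73
position: [0.6473, -0.1302, -0.0283]
tcp_rot: [0.099, 0.995, -0.0, 0.0]
contact_force: [0.7, -0.1, -1.5]
gripper_width: 0.686
```

>>> drive_tool --pt "0 0 0 0" --pt "0 0 0 0" --pt "0 0 0 0" --pt "0 0 -1.5 0" --pt "0 0 -4 0" --pt "0 0 -7 0" --pt "0 0 -10 0" --pt "0 0 -13 0" --pt "1 0 -15 0" --pt "1 0 -15 0" --jaw 8.8

```text
time: 29.57
position: [0.6383, -0.1285, 0.1267]
tcp_rot: [0.099, 0.995, -0.001, 0.004]
contact_force: [-0.4, -0.4, 0.8]
gripper_width: 0.999
```

>>> drive_tool --pt "0 0 0 0" --pt "0 0 0 0"

```text
time: 29.73
position: [0.637, -0.128, 0.1203]
tcp_rot: [0.099, 0.995, 0.0, -0.001]
contact_force: [0.0, 0.1, 0.5]
gripper_width: 0.999
```

Run:
```python
from fit import *
from plan import plan
m=cams.camera_model("wrist"); im=cams.snapshot("wrist")[:,:,::-1].copy(); cv2.imwrite("pics/w13.png",im)
p,e=fit([(m,im)],(.615,-.124,-.197),.09,.06,0,.036,25,75,mar=8);print(p,e)
plan(p[0],p[1],-.012,p[2])
```

```text
[ 0.62792402 -0.12577637 -0.19821886] 0.03200148611212069
t 29.78 pos [ 0.6369 -0.128   0.1199] xang 2.943 tilt [ 0.003  0.001 -1.   ] q6 -1.75 F [ 0.6 -0.5 -0.6] w 0.997
deltas cm [ 0.89  0.03 13.2 ] turn -0.001
```

View pics/w13.png

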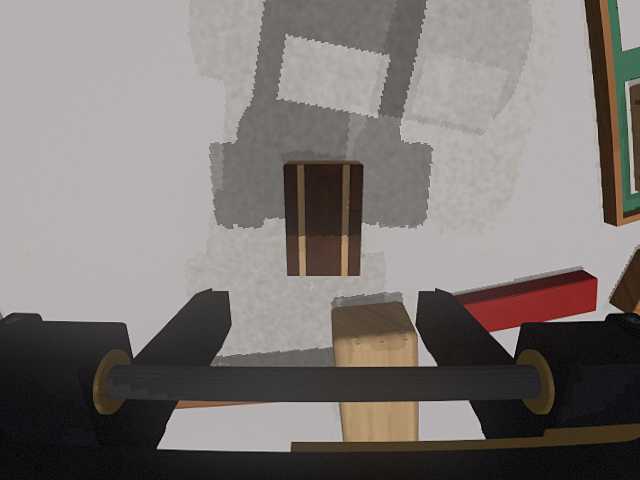

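Lid c now lies flat with the walnut face up at (323,218), and the mallet stands untouched at (375,370). I grasp it at its centre.

>>> drive_tool --pt "0.9 0 3 0" --pt "0.9 0 6.5 0" --pt "0.9 0 9.5 0" --pt "0.9 0 11.5 0" --pt "0.9 0 12.7 0" --pt "0.9 0 13.0 0" --pt "0.9 0 13.0 0" --pt "0.9 0 13.0 0"

```text
time: 30.45
position: [0.6293, -0.1266, -0.0074]
tcp_rot: [0.099, 0.995, -0.0, 0.001]
contact_force: [0.3, 0.4, 0.9]
gripper_width: 0.997
```

>>> drive_tool --pt "0 0 0 0" --pt "0 0 0 0" --pt "0 0 0 0" --pt "0 0 0 0" --pt "0 0 0 0" --pt "0 0 0 0" --jaw 5.0 --grip_force 30

```text
time: 30.95
position: [0.6288, -0.1264, -0.0078]
tcp_rot: [0.099, 0.995, -0.0, 0.0]
contact_force: [-0.5, 0.9, 3.9]
gripper_width: 0.679
```

>>> drive_tool --pt "0 0 -1 0" --pt "0 0 -3 0" --pt "0 0 -6 0" --pt "0 0 -9 0" --pt "0 0 -12 0" --pt "1 4 -15 -0.1" --pt "2 8 -15 -0.2" --pt "3 12 -15 -0.3" --pt "3 12 -15 -0.3"

```text
time: 31.7
position: [0.6222, 0.0027, 0.1432]
tcp_rot: [-0.055, 0.998, 0.001, 0.0]
contact_force: [-0.2, -0.6, -0.1]
gripper_width: 0.673
```

```bash
python3 plan.py .492 .1611 .14 .1005
```

```text
t 31.7 pos [0.6222 0.0027 0.1432] xang -3.031 tilt [-0.001  0.001 -1.   ] q6 -1.87 F [-0.2 -0.6 -0.1] w 0.673
deltas cm [11.19 17.17  0.33] turn 0.01
```

>>> drive_tool --pt "2 3 0.3 0.01" --pt "4 6 0.3 0.01" --pt "6 9 0.3 0.01" --pt "8 12 0.3 0.01" --pt "10 15 0.3 0.01" --pt "11.2 17 0.3 0.01" --pt "11.2 17 0.3 0.01" --pt "11.2 17 0.3 0.01" --pt "11.2 17 0.3 0.01"

```text
time: 32.45
position: [0.4949, 0.1544, 0.139]
tcp_rot: [-0.045, 0.999, -0.0, 0.0]
contact_force: [0.3, -0.7, -1.3]
gripper_width: 0.675
```

Run:
```python
from h import *
from plan import plan
plan(.492,.1611,-.0018,.1005)
m=cams.camera_model("wrist");im=cams.snapshot("wrist")[:,:,::-1].copy()
cv2.imwrite("pics/w14.png",im);np.save("w14.npy",m,allow_pickle=True)
```

```text
t 32.45 pos [0.4949 0.1544 0.139 ] xang -3.051 tilt [-0.001 -0.    -1.   ] q6 -1.59 F [ 0.3 -0.7 -1.3] w 0.675
deltas cm [ 0.24  0.69 14.08] turn -0.01
```

View pics/w14.png

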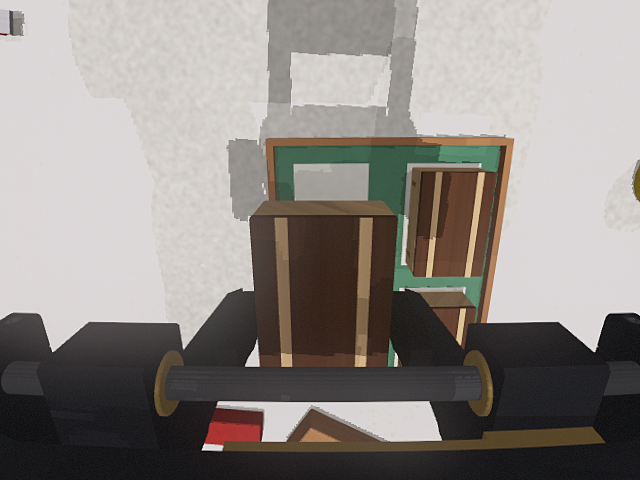

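>>> drive_tool --pt "0.1 0.7 2 -0.01" --pt "0.1 0.7 5 -0.01" --pt "0.1 0.7 8 -0.01" --pt "0.1 0.7 10.5 -0.01" --pt "0.1 0.7 12.3 -0.01" --pt "0.1 0.7 13.1 -0.01" --pt "0.1 0.7 13.6 -0.01" --pt "0.1 0.7 13.9 -0.01" --pt "0.1 0.7 14 -0.01" --pt "0.1 0.7 14 -0.01"

```text
time: 33.33
position: [0.4933, 0.1618, -0.0006]
tcp_rot: [-0.05, 0.999, 0.0, 0.001]
contact_force: [-0.3, 0.2, -1.2]
gripper_width: 0.675
```

```bash
python3 plan.py .4935 .1611 -.0018 .1005
```

```text
t 33.33 pos [ 0.4933  0.1618 -0.0006] xang -3.041 tilt [-0.001 -0.    -1.   ] q6 -1.58 F [-0.3  0.2 -1.2] w 0.675
deltas cm [-0.02 -0.07  0.12] turn 0.0
```

>>> drive_tool --pt "0 0 0.1 0" --pt "0 0 0.2 0" --pt "0 0 0.2 0"

```text
time: 33.58
position: [0.4933, 0.1619, -0.0018]
tcp_rot: [-0.051, 0.999, -0.0, 0.001]
contact_force: [-2.9, -1.4, 9.2]
gripper_width: 0.679
```

>>> drive_tool --pt "0 0 0 0" --pt "0 0 0 0" --pt "0 0 0 0" --pt "0 0 -2 0" --pt "0 0 -5 0" --pt "0 0 -9 0" --pt "0 0 -13 0" --pt "-1.5 2 -17 0" --pt "-3 5 -19 0" --pt "-3 5 -19 0" --jaw 7.2

```text
time: 34.42
position: [0.5204, 0.2182, 0.192]
tcp_rot: [-0.052, 0.999, 0.001, 0.005]
contact_force: [-0.4, -0.2, -0.9]
gripper_width: 0.818
```

>>> drive_tool --pt "-2 0 -2 0" --pt "-4 0 -4 0" --pt "-6 0 -5 0" --pt "-6 0 -5 0" --pt "-6 0 -5 0"

```text
time: 34.83
position: [0.5772, 0.2205, 0.2357]
tcp_rot: [-0.051, 0.999, -0.0, -0.001]
contact_force: [0.4, 0.2, -0.5]
gripper_width: 0.817
```

Run:
```python
from h import *
from plan import plan
plan(.5466,.2169,.2,.1005)
m=cams.camera_model("wrist");im=cams.snapshot("wrist")[:,:,::-1].copy()
cv2.imwrite("pics/w15.png",im);np.save("w15.npy",m,allow_pickle=True)
```

```text
t 34.83 pos [0.5772 0.2205 0.2357] xang -3.041 tilt [ 0.001 -0.    -1.   ] q6 -1.5 F [ 0.4  0.2 -0.5] w 0.817
deltas cm [ 3.08 -0.05  3.57] turn 0.001
```

View pics/w15.png

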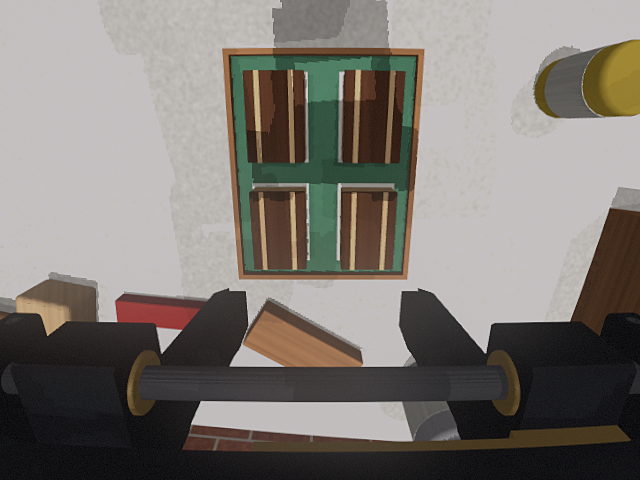

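Run:
```python
import fit as F
from fit import *
m=np.load("w15.npy",allow_pickle=True).item();im=cv2.imread("pics/w15.png")
def mk(im,lo,hi):
    h=cv2.cvtColor(im,cv2.COLOR_BGR2HSV).astype(float)
    return ((((h[...,0]<35)|(h[...,0]>165))&(h[...,1]>45))|(h[...,2]<40)).astype(float)
F.satmask=mk
t=.1005;R=np.array([[np.cos(t),-np.sin(t)],[np.sin(t),np.cos(t)]])
for n,l in (("0 d",(-.06,.05)),("1 b",(.06,.05)),("2 c",(-.06,-.05)),("3 a",(.06,-.05))):
    g=R@l+[.5466,.2169]
    p,e=fit([(m,im)],(*g,t),.09,.06,.006,.042,mar=2)
    print(n,"err in tray axes mm",np.round(R.T@(p[:2]-g)*1000,1),"rot",round(p[2]-t,3),"res",round(e,3))
c=cv2.resize(im[40:290,210:440],None,fx=2.4,fy=2.4,interpolation=cv2.INTER_CUBIC);cv2.imwrite("pics/c15.png",c)
```

```text
0 d err in tray axes mm [0.4 0.4] rot -0.012 res 0.031
1 b err in tray axes mm [ 0.4 -0.1] rot 0.016 res 0.032
2 c err in tray axes mm [0.2 0.8] rot -0.002 res 0.026
3 a err in tray axes mm [0.6 0.5] rot -0.0 res 0.038
```

View pics/c15.png

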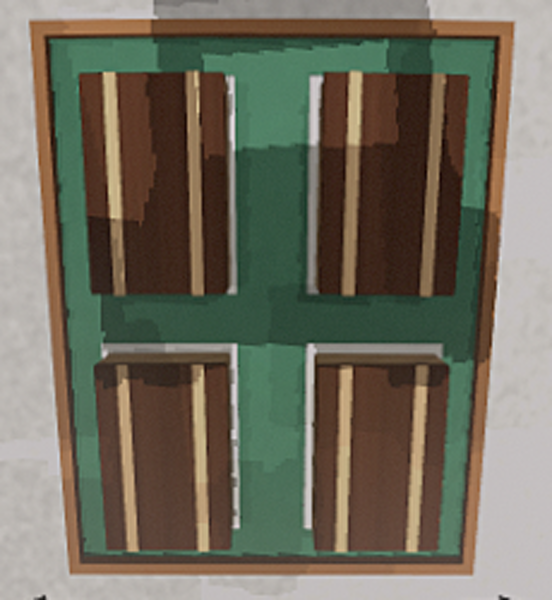

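All four lids are within about 1 mm and 1° of their places. The arm is clear above the tray, so I hand in.

```bash
python3 -c "
from plant import order
print(order.close_job())"
```

```text
the job is handed in; nothing more can be done
None
```

All four lids lie on their white places, walnut face up, and the job was handed in at about 35 s of the 72 s allowed. No verdict was reported.

**Placement:** I put lid_a on place3 and lid_b on place1. I turned lid_c over in two controlled turns in the fingers, with an upright stand and a regrip in between, then put it on place2. lid_d stayed on place0.

**Last check:** A silhouette fit on a wrist-camera picture put all four lids within about 1 mm of their places and 0.016 rad of the tray's x axis. The arm was clear above the tray. The fit assumed the lids lie flat on the floor, so flatness and height were judged only by eye in that picture. I did not measure the bystanders again at the end. I saw no contact with them: the mallet looked untouched and the chisel lay well clear.

**What went wrong or disagreed:**
- **Fingertips:** They sit about 30 mm behind the nominal TCP, so the first grasp of lid_a closed above it without moving it. I regripped about 23 mm lower.
- **First turn of lid_c:** It stuck in the pads at about 32°. I freed it with a quick up-and-forward stroke that swung it to about 84° while it was still gripped.
- **Tilt estimates:** They came from the wrist camera and carried a height error of about 6 mm, so the turn angles given here are approximate.

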